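Stow a pH electrode in its hinged instrument case

TASK

Pack the pH electrode away: first lift the lid of the grey instrument case by its front tab, without flinging it or letting it slam, until it rests open on its stop, and let it go. Then draw the electrode straight up out of its stand and lay it flat on the bench, let go and take it again across the shaft (only there does the foam leave room for fingers), and lay it right down into its long recess beside the meter with its thick six-sided head in the wide end. Its tip is glass, so never let it drop, and leave the beaker, dropper bottle and timer where they are; leave the lid standing open.

Things in the scene. Friction and masses are not known exactly. Their poses are not given: they have to be found in the camera images.
- case: Grey case, 150 (x, depth) x 206 (y, width) x 71 mm shut; does not move. Origin: centre of its underside; x from the front (tab) to the hinge, y along the hinge, z up. Lower shell 45 mm high, walls 4 mm, filled with firm grey foam (dark in the cut-outs) whose top is 36 mm above the bench. A meter fills the rear half (x 3 to 69 mm), 47 mm high; the empty electrode recess lies in the front half, along y
- recess (a point): Where the electrode's origin must come to lie: on the recess's centre line, 28 mm above the bench, 8 mm below the foam's top; at x -35, y +7 mm in the case, axes as the case's. Along y: shaft slot from -85 to -18 mm, 16 mm wide, floor 6 mm below this point; head pocket from +18 to +71 mm, 25 mm wide, floor 9 mm below
- finger_cutout (a point): Middle of the finger cut-out in the foam, on its floor, 12 mm below the recess point: it spans 18 mm along y and 32 mm along x to either side, between shaft slot and head pocket, so that fingers can straddle the shaft about the electrode's origin. Axes as the case's
- case_lid (a joint): Lid of the case in rad: 0 shut, 1.75 resting on its stop, leaning back past upright. No latch. It turns about the hinge line (case y), its front going up and back. 0.28 kg, about 1.5 N at the tab; let go, it falls shut from below 1.35 rad and settles on its stop from above 1.45 rad
- lid_hinge (a point): Middle of the lid's hinge line, at the back of the case, 45 mm above the bench; y along the hinge line; turns with the lid
- lift_tab (a point): Where to take the lift tab in the middle of the lid's front edge; turns with the lid. Tab 40 mm wide (y), 11 mm thick, standing 38 mm out of the lid's front face; this point is amid width and thickness, 26 mm out. Its sides are free: pinch it across the 40 mm from above. Lid shut: 52 mm above the bench, 180 mm in front of the hinge line
- electrode: pH electrode, 150 mm, 0.06 kg, no cable, white shaft, grey head. Origin on its axis near the balance point, z from tip to head. Round shaft 12 mm thick from its glass tip (z -82 mm) to z +22; six-sided head, 18 mm over flats, 21 over corners, to +60; brass stub 9 mm thick to +68. Starts upright in its stand, head up. Laid down it rests on a flat and the tip and does not roll, origin about 8 mm above the bench
- electrode_head (a point): Centre of the electrode's six-sided head, on the axis, 41 mm from its origin. In the stand it is 143 mm above the bench; the head is free for 19 mm above and below it
- stand: White electrode stand; does not move. Origin: centre of its underside. Round foot 90 mm in diameter and 16 mm high, upright tube 27 mm outside, 15 mm inside, rim 124 mm above the bench. The electrode's head rests on the rim and its shaft hangs 104 mm down the tube, so it must rise 105 mm to come free. The bench before it, towards the robot, is clear
- beaker: Empty clear beaker, 52 mm in diameter, 70 mm high; leave it. Origin: centre of its underside
- drop_bottle: White dropper bottle with screw cap, 34 mm in diameter, 82 mm high; leave it. Origin: centre of its underside
- timer: White bench timer, 64 x 64 mm, 19 mm high; leave it. Origin: centre of its underside
There are look-alikes about, which are no part of the job. Leave any green look-alike of the electrode alone.

How it is judged:
By the outcome, as a careful person would: the job done as asked, in the order asked, and still so for the second after the job is handed in, with the robot touching nothing.
It also fails if it takes over 72 s, if anything falls off the work surface, if the arm or the gripper's body presses on something with over 40 N, if the wrist force passes 120 N, or if a joint passes its speed limit or range.

ROBOT

A 6-joint arm with a two-finger parallel gripper is mounted at the origin on a cart in front of the work surface, level with it; the furniture and walls round the work are solid. World frame = base frame: x ahead of the robot, y to its left, z up, the work surface at z = 0. Lengths are in m, angles in rad, forces in N, time in s.
With the tool pointing down it reaches from about 0.3 to 0.875 m from the base axis. Payload 6.4 kg.
Tool frame: the origin (TCP) lies midway between the tips of the shut fingers; the grasp point (between the pads) lies 19 mm behind it (ctrl.hold_point_z is the distance from the TCP to the grasp point, in m); z points along the fingers, y is the line along which they close (so a half turn about z gives the same grasp; the last joint's range is limited). The gripper opens to 85 mm and grips with 20 to 120 N. Pads are 22 mm wide; open, the fingers measure 114 mm over their backs; the gripper's body (76 mm by 85 mm) begins 54 mm behind the grasp point. The pads swing forward as they close: fully open they stand 13 mm farther back than shut.
Start: joints at [-1.482, 0.181, 1.607, -0, 1.354, -0.206], TCP at [0.167, -0.55, 0.196] pointing down, gripper open.
Joint ranges: [-2.99, 2.99], [-0.89, 2.07], [0.3, 2.58], [-1.14, 4.28], [0, 2.63], [-3.12, 3.12]. Speed limits (rad/s): [2.57, 2.57, 3.01, 3.14, 3.14, 3.14].

INTERFACE

Orientations are given as a unit quaternion [w, x, y, z].
In Python, from bench import ctrl gives the robot as it stands.
- The arm moves only by the tool carry_out, never from a script. Its argument "plan" is text: rows parted by semicolons, each of 6 numbers parted by spaces: the shift along the tool's x, y, z as a fraction of full scale, then the turn, a rotation vector about the tool's x, y, z as a fraction of full scale. A call has exactly 8 rows; each row shifts and turns the commanded pose from where the row before left it, along the tool's axes as they then stand; what a row does not reach is not made up. Full scale, the value 1, is 40 mm for a shift and 0.1 rad for a turn. A row lasts 1/12 s, in which the tool goes at most 41.7 mm and 7.16 degrees, less where a joint would pass 70% of its speed; a pose out of reach is approached as far as the arm can. A call with a number of a shift or a turn outside -1 to 1 is refused whole. A call with a gripper value outside its range is refused whole. "claw" is the gripper's target within -1 to 1 (shut at 1, half-way at 0, fully open at -1), set as the call begins (left out, the last holds). The fingers move at their own pace and stop on an object; the grip force is fixed at half the most. Time passes only in rows, so rows that do not move let the fingers close, or fill a call up. It gives the time, the measured TCP pose, the force, the opening and the grip force at its end, in the units of the state.
- ctrl.get_obs(): the state, without advancing time (a new reading comes with each control period).
- ctrl.camera(name): name is "side" or "top"; returns a dict with "pixels" (384x512x3 uint8, red, green, blue), "mtx" (3x3 intrinsics, pixels), "R" (3x3) and "t" (3): a world point X has camera coordinates R X + t. Camera axes: x right, y down, z forward; pixel columns grow to the right and rows downward; lengths in m; the calibration is good to about 2 mm. A picture is of the moment at which its call begins. There is no depth.
- ctrl.hand_in(): hands the job in; it is judged then, once.
The state is a dict: "time_s": time; "q": joint angles; "dq": joint speeds; "joint_efforts": joint torques, N m; "eef_pos": TCP position; "eef_rot": TCP orientation; "wrist_force": force on the tool from outside, world axes, zero at the start; "torque": the same for the moment, N m; "opening": opening from 0.0 (shut) to 1.0 (fully open); "grasp_force": force on a finger pad.
Only numpy, scipy, OpenCV 4.12 (cv2) and the standard library are available. Lean on these libraries where they do the work, as an engineer would, in place of code of your own. Each camera call takes 0.05 s, during which the arm holds its last target. There are 200 camera calls.

## Working session

There is one attempt and no reset: what is moved stays moved. The work goes in short steps, Python scripts to look and compute and a tool call to move; the robot and the scene stay as the last step left them, time stands still between calls to the robot, and variables do not carry over. Pictures are saved under pics/ and viewed, at most 10 in all, crops included, and the job is handed in when it is done.

Besides the shell and the picture viewer there is one more tool, called after ">>>" by a JSON object that holds its "name" and its "arguments", one argument or row to a line. carry_out: Moves the arm, as the interface text tells. Shift numbers are shares of 40 mm and turn numbers shares of 0.1 rad, none past 1 either way. Its arguments: {"type":"object","properties":{"plan":{"type":"string"},"claw":{"type":"number"}},"required":["plan"]}

```bash
mkdir -p pics; python3 - <<'E'
from bench import ctrl
import cv2,numpy as np
for n in("top","side"):
    c=ctrl.camera(n);cv2.imwrite(f"pics/{n}0.png",c["pixels"][:,:,::-1])
    np.savez(f"pics/{n}.npz",**c);print(n,c["mtx"].round(1).tolist(),c["R"].round(3).tolist(),c["t"].round(3).tolist())
o=ctrl.get_obs();print({k:np.round(v,3).tolist() for k,v in o.items()},ctrl.hold_point_z)
E
```

```text
top [[483.5, 0.0, 249.2], [0.0, 483.5, 184.0], [0.0, 0.0, 1.0]] [[-0.016, -1.0, 0.001], [-0.979, 0.015, -0.201], [0.201, -0.004, -0.98]] [0.068, 0.583, 1.364]
side [[376.8, 0.0, 257.3], [0.0, 376.8, 188.4], [0.0, 0.0, 1.0]] [[1.0, 0.014, -0.023], [-0.015, -0.45, -0.893], [-0.023, 0.893, -0.45]] [-0.554, 0.131, 1.127]
{'time_s': 0.1, 'q': [-1.482, 0.181, 1.608, -0.0, 1.354, -0.206], 'dq': [0.001, -0.0, -0.002, -0.001, 0.001, -0.0], 'joint_efforts': [0.0, -44.588, -35.224, -0.0, 0.004, -0.0], 'eef_pos': [0.167, -0.55, 0.196], 'eef_rot': [-0.001, 0.989, 0.147, 0.0], 'wrist_force': [0.807, -0.06, 0.063], 'torque': [-0.046, -0.034, 0.016], 'grasp_force': 0.0, 'opening': 1.004} 0.0187
```

View pics/top0.png

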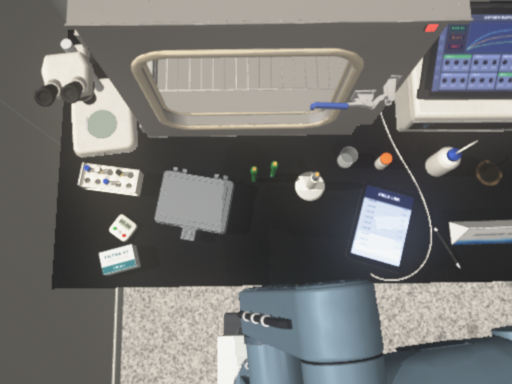

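View pics/side0.png

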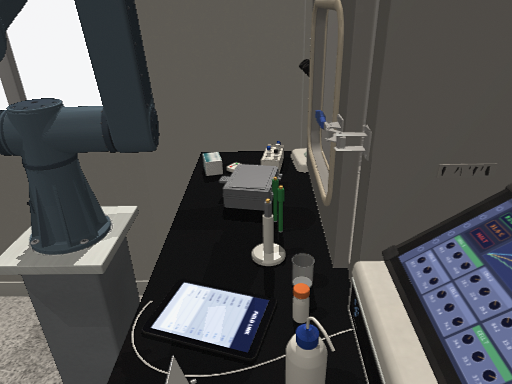

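The top view shows the case lid at about (194,202) with its tab at (188,234), the stand and electrode at (310,185), and two green look-alikes at (254,173) and (274,168). The beaker is at (347,157), the timer at (123,228). The side view shows the electrode head near (267,205) and the stand foot at (268,255).

```bash
cat > h.py <<'E'
import numpy as np,cv2
def ray(c,uv):
    d=np.linalg.inv(c["mtx"])@np.array([uv[0],uv[1],1.]);R=c["R"];return -R.T@c["t"],R.T@d
def onz(c,uv,z):
    o,d=ray(c,uv);return o+d*(z-o[2])/d[2]
def tri(c1,u1,c2,u2):
    A=[];b=[]
    for c,u in((c1,u1),(c2,u2)):
        o,d=ray(c,u);d=d/np.linalg.norm(d);P=np.eye(3)-d[:,None]*d;A.append(P);b.append(P@o)
    return np.linalg.solve(sum(A),sum(b))
def proj(c,X):
    p=c["mtx"]@(c["R"]@np.asarray(X)+c["t"]);return p[:2]/p[2]
E
python3 - <<'E'
from h import *
t=np.load("pics/top.npz");s=np.load("pics/side.npz")
im=t["pixels"][:,:,::-1].astype(int)
g=im.max(2)
m=((g>45)&(im.max(2)-im.min(2)<25)).astype(np.uint8)
m[:160]=0;m[250:]=0;m[:,:148]=0;m[:,240:]=0
n,l,st,ce=cv2.connectedComponentsWithStats(m)
i=1+st[1:,4].argmax();print(st[i],ce[i])
body=cv2.morphologyEx((l==i).astype(np.uint8),cv2.MORPH_OPEN,np.ones((21,21)))
cn=max(cv2.findContours(body,0,1)[0],key=len)
r=cv2.minAreaRect(cn);print(r)
for p in cv2.boxPoints(r):print(p.round(1),onz(t,p,.071).round(4))
tab=(l==i).astype(np.uint8)-body;
n2,l2,s2,c2=cv2.connectedComponentsWithStats(tab)
for k in range(1,n2):
    if s2[k,4]>20:print("tab?",s2[k],c2[k],onz(t,c2[k],.057).round(4))
big=lambda a,f:cv2.resize(a,None,fx=f,fy=f,interpolation=cv2.INTER_CUBIC)
a=big(t["pixels"][140:250,90:240,::-1],4);b=big(t["pixels"][140:210,240:360,::-1],3.3)
a=a[:440,:600];b=b[:231]
cv2.imwrite("pics/crop1.png",a)
cc=np.hstack([big(t["pixels"][150:210,240:360,::-1],4),big(s["pixels"][190:270,225:325,::-1],3)])
cv2.imwrite("pics/crop2.png",cc);print(cc.shape)
E
```

```text
[ 148  160   92   90 7609] [189.91851755 203.12104087]
((190.0, 204.5), (89.0, 84.0), 90.0)
[148. 160.] [0.6585 0.3565 0.071 ]
[232. 160.] [0.6547 0.1089 0.071 ]
[232. 249.] [0.3939 0.1111 0.071 ]
[148. 249.] [0.3977 0.3496 0.071 ]
tab? [230 160  10  22 189] [234.61904762 169.03174603] [0.6305 0.1018 0.057 ]
tab? [233 181   3  16  26] [233.42307692 187.84615385] [0.5737 0.1058 0.057 ]
tab? [211 235  20  15 208] [219.38942308 242.55769231] [0.4139 0.1477 0.057 ]
(240, 780, 3)
```

View pics/crop1.png

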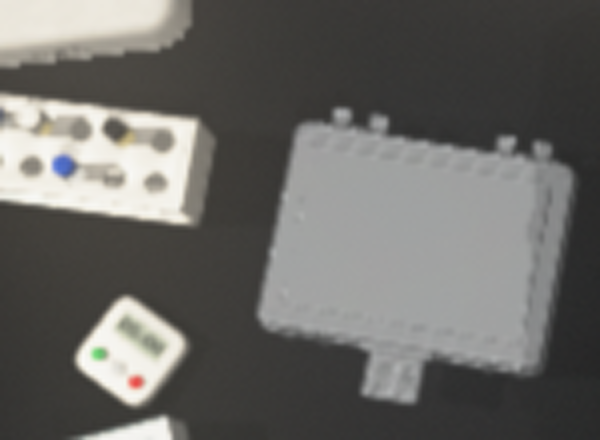

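View pics/crop2.png

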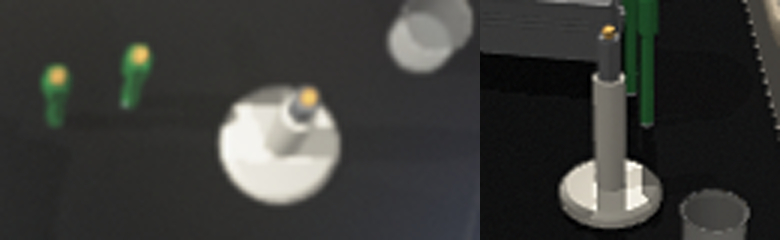

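The case crop shows the lid's top corners at about (165,171), (226,180), (221,232) and (155,220), with the tab tip at (187.5,239.7). In the second crop the brass stub is at (317.2,174.2) in top and (267.7,201) in side, and the stand foot is centred at (310,186) in top.

```bash
python3 - <<'E'
from h import *
t=np.load("pics/top.npz");s=np.load("pics/side.npz")
im=t["pixels"].astype(int);g=im.min(2)
print("levels bench/lid/side",g[240,240],g[200,190],g[205,229],g[235,188])
m=((g>85)).astype(np.uint8);m[:160]=0;m[250:]=0;m[:,:150]=0;m[:,240:]=0
n,l,st,ce=cv2.connectedComponentsWithStats(m);i=1+st[1:,4].argmax();M=(l==i).astype(np.uint8)
body=cv2.morphologyEx(M,cv2.MORPH_OPEN,cv2.getStructuringElement(2,(25,25)))
# rectify by rays: map all mask pixels on z=.071
cn=np.concatenate([c[:,0] for c in cv2.findContours(body,0,1)[0]])
P=np.array([onz(t,p,.071)[:2] for p in cn],np.float32);r=cv2.minAreaRect(P*1000);print("lid",r)
tab=M-body;n2,l2,s2,c2=cv2.connectedComponentsWithStats(tab)
for k in range(1,n2):
    if s2[k,4]>20:
        ys,xs=np.where(l2==k);Q=np.array([onz(t,(x,y),.0575)[:2] for x,y in zip(xs,ys)],np.float32)
        print("part",s2[k],cv2.minAreaRect(Q*1000))
for n,uv in dict(tip=(187.5,239.7),root=(189,228),TL=(165,170.7),TR=(226,180),BR=(221,232),BL=(154.5,220.5)).items():
    print(n,onz(t,uv,.0575 if n in("tip","root") else .071).round(4))
X=tri(t,(317.2,174.2),s,(267.7,201));print("stub",X.round(4),proj(t,X).round(1),proj(s,X).round(1))
print("foot",onz(t,(310,186.2),.016).round(4), "head z.171",onz(t,(317.2,174.2),.168).round(4))
print("green bot",onz(t,(253.7,181),.0).round(3),onz(t,(271.2,176.5),0).round(3),"beaker rim",onz(t,(349,155),.07).round(3),"timer",onz(t,(123,227.5),.019).round(3))
E
```

```text
levels bench/lid/side 42 160 94 167
lid ((530.6641845703125, 222.17251586914062), (208.203857421875, 167.66665649414062), 79.37828063964844)
part [162 167  16  13  53] ((625.614990234375, 297.16876220703125), (17.852731704711914, 55.969303131103516), 31.238914489746094)
part [223 175  10  15  43] ((593.0812377929688, 119.64387512207031), (47.86961364746094, 13.128167152404785), 38.1257438659668)
part [154 210   9  14  37] ((488.5128173828125, 330.90240478515625), (43.83961868286133, 14.912843704223633), 28.887205123901367)
part [214 225  12   9  33] ((448.0277099609375, 143.21327209472656), (14.939919471740723, 37.528358459472656), 31.83657455444336)
part [180 229  16  12 139] ((437.35504150390625, 239.46546936035156), (41.74418258666992, 28.600194931030273), 80.38501739501953)
tip [0.4235 0.2394 0.0575]
root [0.4572 0.2354 0.0575]
TL [0.6253 0.3058 0.071 ]
TR [0.5946 0.1269 0.071 ]
BR [0.4427 0.1421 0.071 ]
BL [0.4788 0.3331 0.071 ]
stub [ 0.586  -0.1264  0.1661] [317.2 174.4] [267.9 200.9]
foot [ 0.5833 -0.1253  0.016 ] head z.171 [ 0.5862 -0.1261  0.168 ]
green bot [0.605 0.045 0.   ] [ 0.619 -0.009  0.   ] beaker rim [ 0.665 -0.237  0.07 ] timer [0.466 0.436 0.019]
```

>>> {"name": "carry_out", "arguments": {
  "plan": "0 0 0 0 0 0.95;0 0 0 0 0 0.95;0 0 0 0 0 0.95;0 0 0 0 0 0.95;0 0 0 0 0 0.95;0.15 -0.5 0 0 0 0;0.15 -1 0 0 0 0;0.15 -1 0 0 0 0",
  "claw": -1
}}

```text
time_s: 0.77
eef_pos: [0.2025, -0.4541, 0.1955]
eef_rot: [-0.001, 0.996, -0.091, -0.0]
wrist_force: [1.2, 0.5, 0.4]
opening: 0.998
grasp_force: 0.0
```

>>> {"name": "carry_out", "arguments": {
  "plan": "0.15 -1 0 0 0 0;0.15 -1 0 0 0 0;0.15 -1 0 0 0 0;0.15 -1 0 0 0 0;0.15 -1 0 0 0 0;0.15 -1 0 0 0 0;0.15 -1 0 0 0 0;0.15 -1 0 0 0 0"
}}

```text
time_s: 1.43
eef_pos: [0.3072, -0.1469, 0.1963]
eef_rot: [0.0, 0.996, -0.09, 0.0]
wrist_force: [0.1, 0.3, 0.2]
opening: 1.0
grasp_force: 0.0
```

>>> {"name": "carry_out", "arguments": {
  "plan": "0.15 -1 0 0 0 0;0.15 -1 0 0 0 0;0.15 -1 0 0 0 0;0.15 -1 0 0 0 0;0.15 -1 0 0 0 0;0.15 -1 0 0 0 0;0.15 -1 0 0 0 0;0.15 -0.6 0 0 0 0"
}}

```text
time_s: 2.1
eef_pos: [0.4089, 0.1453, 0.1962]
eef_rot: [-0.0, 0.996, -0.089, -0.0]
wrist_force: [-0.3, -0.7, -0.2]
opening: 1.0
grasp_force: 0.0
```

>>> {"name": "carry_out", "arguments": {
  "plan": "0.1 -0.8 0 0 0 0;0.1 -0.8 0 0 0 0;0.02 -0.8 0 0 0 0;0 -0.03 0.5 0 0 0;0 0 0.8 0 0 0;0 0 0.8 0 0 0;0 0 0.8 0 0 0;0 0 0 0 0 0"
}}

```text
time_s: 2.77
eef_pos: [0.4296, 0.2343, 0.074]
eef_rot: [0.002, 0.996, -0.09, -0.006]
wrist_force: [-1.2, -0.3, -0.5]
opening: 0.994
grasp_force: 0.0
```

```bash
python3 - <<'E'
from h import *
from bench import ctrl
c=ctrl.camera("top");im=c["pixels"][150:280,120:260,::-1];s=ctrl.camera("side")["pixels"][130:230,180:320,::-1]
a=cv2.resize(im,None,fx=3,fy=3);b=cv2.resize(s,(380,271));b=cv2.copyMakeBorder(b,0,a.shape[0]-271,0,0,0)
cv2.imwrite("pics/tab.png",np.hstack([a,b]));print(ctrl.get_obs()["eef_pos"])
E
```

```text
[0.43400313 0.23540266 0.07979625]
```

View pics/tab.png

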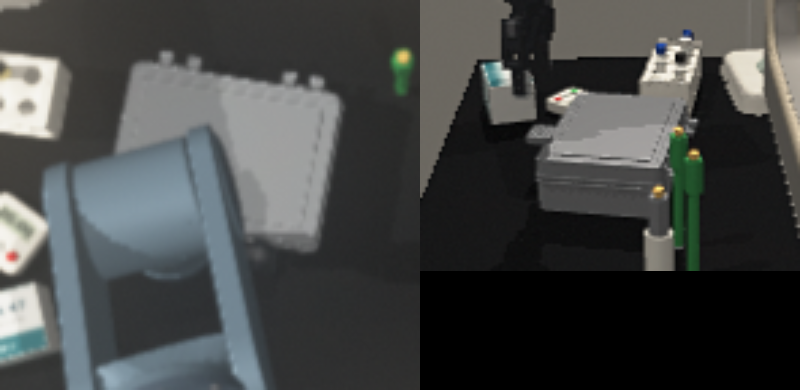

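The arm hides the tab from above. In the side crop the fingertips at about (520,90) hang just above the tab at (540,132), so the approach is right and I go down and pinch.

>>> {"name": "carry_out", "arguments": {
  "plan": "0 -0.1 0.4 0 0 0;0 0 0.4 0 0 0;0 0 0.3 0 0 0;0 0 0.12 0 0 0;0 0 0 0 0 0;0 0 0 0 0 0;0 0 0 0 0 0;0 0 0 0 0 0"
}}

```text
time_s: 3.53
eef_pos: [0.4369, 0.2399, 0.033]
eef_rot: [-0.0, 0.996, -0.09, 0.001]
wrist_force: [-0.4, 0.0, -0.1]
opening: 1.001
grasp_force: 0.0
```

>>> {"name": "carry_out", "arguments": {
  "plan": "0 0 0 0 0 0;0 0 0 0 0 0;0 0 0 0 0 0;0 0 0 0 0 0;0 0 0 0 0 0;0 0 0 0 0 0;0 0 0 0 0 0;0 0 0 0 0 0",
  "claw": 1
}}

```text
time_s: 4.2
eef_pos: [0.4358, 0.2396, 0.0316]
eef_rot: [-0.0, 0.996, -0.09, -0.0]
wrist_force: [0.2, 0.6, 0.4]
opening: 0.003
grasp_force: 0.0
```

```bash
python3 - <<'E'
from h import *
from bench import ctrl
c=ctrl.camera("top");im=c["pixels"][190:270,140:240,::-1];s=ctrl.camera("side")["pixels"][150:220,190:290,::-1]
a=cv2.resize(im,(400,320));b=cv2.resize(s,(400,280));b=cv2.copyMakeBorder(b,0,40,0,0,0)
cv2.imwrite("pics/tab2.png",np.hstack([a,b]));print(ctrl.get_obs())
E
```

```text
{'time_s': 4.3, 'q': array([2.63633237e-01, 2.31764878e-01, 1.92177514e+00, 5.52372673e-05,
       9.88156868e-01, 2.01458520e+00]), 'dq': array([-0.00141728, -0.00052809, -0.00035926,  0.00098462,  0.00111196,
        0.00128148]), 'joint_efforts': array([ 3.04764471e-03, -3.96883142e+01, -2.77899438e+01,  2.26647562e-04,
        1.04995004e-03,  7.64226843e-05]), 'eef_pos': array([0.4357537 , 0.23964935, 0.03155689]), 'eef_rot': array([-3.58172241e-06,  9.95944367e-01, -8.99711882e-02, -5.68770029e-05]), 'wrist_force': array([0.13764129, 0.00245407, 0.17037604]), 'torque': array([ 0.05550135, -0.04023459, -0.03211282]), 'grasp_force': 0.0, 'opening': 0.000278760605601869}
```

View pics/tab2.png

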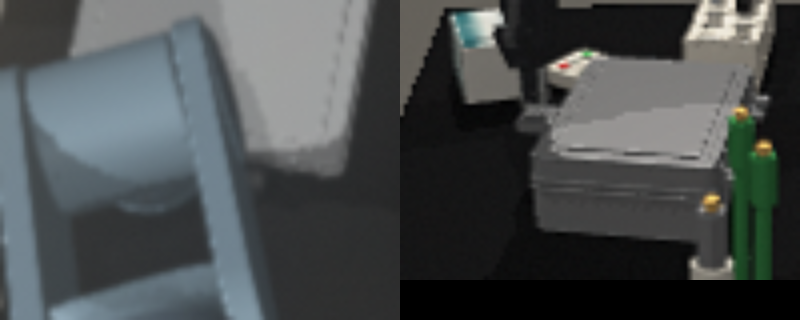

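The side crop shows the tab whole at about (535,118) with the shut fingers behind it at about (540,90). The fingers missed it, so I check both against projections.

```bash
python3 - <<'E'
from h import *
t=np.load("pics/top.npz");s=np.load("pics/side.npz")
for n,X in dict(tcp=(.4358,.2396,.0316),pads=(.4358,.2396,.0516),knuck=(.4358,.2396,.10)).items():
    p=proj(s,X);print(n,p.round(1),"crop",(400+(p[0]-190)*4).round(),((p[1]-150)*4).round(),"top",proj(t,X).round(1))
x=np.array([.984,-.177,0]);y=np.array([.177,.984,0]);T=np.array([.435,.239,.052])
for a,b,z in((-12,-20,5),(-12,20,5),(26,-20,5),(26,20,5),(-12,-20,-5)):
    X=T+x*a/1e3+y*b/1e3+[0,0,z/1e3];p=proj(s,X);print(a,b,z,"crop",(400+(p[0]-190)*4).round(),((p[1]-150)*4).round(),"top",proj(t,X).round(1))
im=s["pixels"][150:220,190:290,::-1];im=cv2.resize(im,(400,280))
a=cv2.resize(t["pixels"][190:260,140:240,::-1],(400,280))
cv2.imwrite("pics/tab3.png",np.hstack([a,im]))
E
```

```text
tcp [224.1 185.1] crop 536.0 140.0 top [188.6 236.3]
pads [223.7 179.9] crop 535.0 120.0 top [187.7 235.6]
knuck [222.8 167.1] crop 531.0 68.0 top [185.6 233.9]
-12 -20 5 crop 514.0 123.0 top [193.7 241. ]
-12 20 5 crop 527.0 104.0 top [180.1 238.7]
26 -20 5 crop 557.0 126.0 top [196.2 228. ]
26 20 5 crop 568.0 107.0 top [182.6 225.7]
-12 -20 -5 crop 515.0 134.0 top [194.1 241.2]
```

View pics/tab3.png

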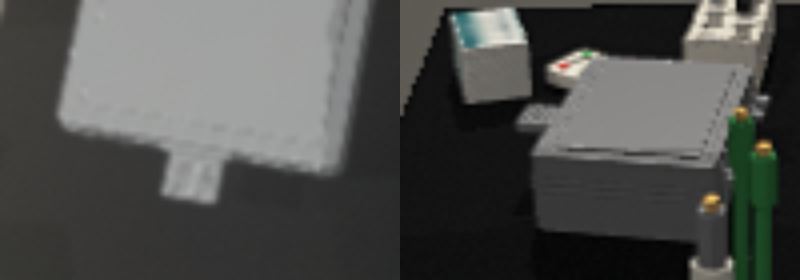

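The original side view agrees with the predicted tab corners to about 2 px, so the measurement holds. I use pixel differences to see what the fingers cover now.

```bash
python3 - <<'E'
from h import *
from bench import ctrl
s0=np.load("pics/side.npz")["pixels"].astype(int);s=ctrl.camera("side")["pixels"].astype(int)
d=np.abs(s-s0).max(2)
print("cols 212..236")
for r in range(158,194):print(r,''.join('#' if v>14 else '.' for v in d[r,212:237]),' '.join(f"{v:3d}" for v in s[r,214:236:2,1]),'|',' '.join(f"{v:3d}" for v in s0[r,214:236:2,1]))
E
```

```text
cols 212..236
158 .#########...............  14  50  34  21  24  20  21  17  21  21  21 | 218 197 210 181  12  20  19  18  18  19  18
159 ##########...............  12  45  31  18  20  23  19  21  23  20  23 | 214 202 210 189   7  17  19  18  20  19  19
160 ##########...............  13  39  37  20  20  22  20  20  20  21  20 | 226 227 234 201   9  19  16  20  18  20  18
161 ##########...............  72  30  39  21  18  21  19  22  20  17  15 | 154 111  94  95  30  21  16  19  21  17  13
162 ...#######............... 102  18  21  20  19  24  17  20  18  20  72 | 103  99 100 101  32  18  20  20  16  15  66
163 ...########...........#.. 106  12  20  21  20  21  19  18  19  87 248 | 100 108 105 105  58  19  17  15  16  81 238
164 ....#######.........###.. 111  18  21  21  19  18  18  20  91 243 202 | 107 106 101 103  51  15  12  17  83 229 187
165 ....#######.......#....#. 110  60  21  25  20  19  19  88 246 175 175 | 102 102 101 104  51  14  17  80 230 162 164
166 .....######..##...#.##### 110 102  25  21  21  22  71 235  37 135 203 | 106 104 104 106  52  16  57 221  46 155 229
167 ..
[... 2533 characters left out ...]
##########  21  21  16  18  49  78  76  72 155 155 155 |  19  19  19  20  44 124 117 118 121 120 122
189 .............####..######  21  20  16  17  29  62  80  79  83 117 137 |  18  19  19  18  26  52  57  58  71  89 105
190 .........................  21  20  18  18  27  68  64  62  60  60  60 |  21  20  19  19  22  54  54  54  51  53  51
191 .........................  21  20  19  18  28  69  67  66  66  66  66 |  20  20  19  19  23  55  56  57  55  55  55
192 ...........#.............  21  23  20  17  30  69  66  66  66  67  66 |  19  19  19  19  23  56  56  56  55  56  56
193 ...........#.............  21  22  22  16  36  69  66  66  66  66  66 |  20  18  20  19  27  56  57  56  56  56  56
```

>>> {"name": "carry_out", "arguments": {
  "plan": "0 0 -0.3 0 0 0;0 0 -0.6 0 0 0;0 0 -0.8 0 0 0;0 0 -0.8 0 0 0;-0.8 0 0 0 0 0;-0.8 0 0 0 0 0;0 0 0 0 0 0;0 0 0 0 0 0"
}}

```text
time_s: 5.02
eef_pos: [0.3717, 0.2514, 0.1317]
eef_rot: [-0.0, 0.996, -0.089, 0.0]
wrist_force: [0.4, 0.0, -0.2]
opening: -0.003
grasp_force: 0.0
```

```bash
python3 - <<'E'
from h import *
from bench import ctrl
s0=np.load("pics/side.npz");c=ctrl.camera("side");s=c["pixels"];p=ctrl.get_obs()["eef_pos"];print(p,proj(s0,p),proj(s0,p+[0,0,.05]))
a=cv2.resize(s[90:210,150:290,::-1],(700,600),interpolation=cv2.INTER_CUBIC)
cv2.imwrite("pics/probe.png",a)
q=proj(s0,p);cx=int(q[0]);cy=int(q[1])
d=np.abs(s.astype(int)-s0["pixels"]).max(2)
for r in range(cy-16,cy+8):print(r,cx-14,''.join('#' if v>14 else '.' for v in d[r,cx-14:cx+15]))
E
```

```text
[0.37289098 0.25128126 0.1318544 ] [204.14330172 157.45456921] [202.85029882 143.5642959 ]
141 190 .........########............
142 190 .........########............
143 190 .........########............
144 190 .........########............
145 190 .........########............
146 190 .........########............
147 190 ..........#####..............
148 190 ...........####..............
149 190 .............................
150 190 .............................
151 190 .............................
152 190 ........................####.
153 190 ..................###########
154 190 .............#....###########
155 190 ..................###########
156 190 ..................########.##
157 190 ..............#...###########
158 190 ...................##########
159 190 ...................##########
160 190 ...............#.....##.####.
161 190 ...................#####.....
162 190 .............................
163 190 .............................
164 190 .............................
```

View pics/probe.png

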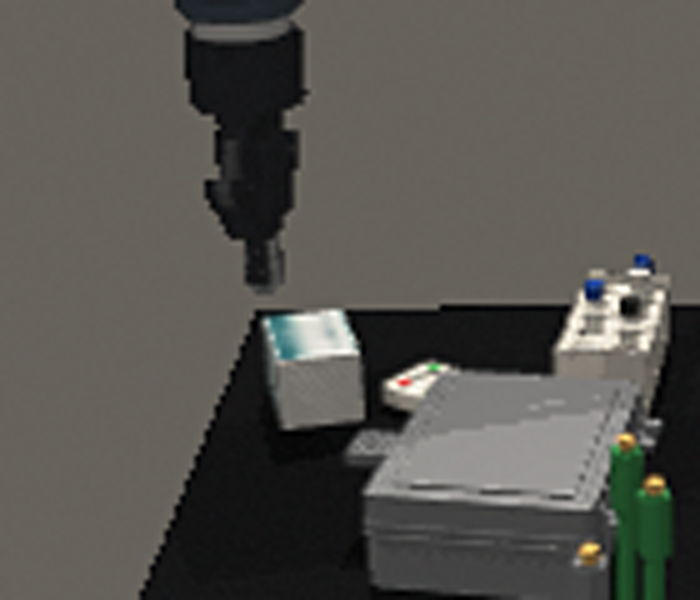

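The probe crop shows the shut fingertips at about (263,290), i.e. side row 148. The reported TCP projects to row 157, so the real tips sit about 32 mm higher than reported. The missed tab shows the same offset: those fingertips appeared near row 176, which is z 0.066. I therefore go about 33 mm lower than the readings suggest and watch the force.

>>> {"name": "carry_out", "arguments": {
  "plan": "0 0 0 0 0 0;0 0 0 0 0 0;0.58 0 0 0 0 0;1 0 0 0 0 0;0 0 0.6 0 0 0;0 0 0.8 0 0 0;0 0 0.8 0 0 0;0 0 0.3 0 0 0",
  "claw": -1
}}

```text
time_s: 5.73
eef_pos: [0.4328, 0.2383, 0.0271]
eef_rot: [0.001, 0.996, -0.091, -0.003]
wrist_force: [-1.4, -0.1, -0.1]
opening: 0.998
grasp_force: 0.0
```

>>> {"name": "carry_out", "arguments": {
  "plan": "0 0 0.2 0 0 0;0 0 0.2 0 0 0;0 0 0.2 0 0 0;0 0 0.15 0 0 0;0 0 0.1 0 0 0;0 0 0 0 0 0;0 0 0 0 0 0;0 0 0 0 0 0"
}}

```text
time_s: 6.4
eef_pos: [0.4356, 0.24, -0.0018]
eef_rot: [-0.0, 0.996, -0.09, 0.001]
wrist_force: [0.0, 0.1, 0.1]
opening: 0.999
grasp_force: 0.0
```

>>> {"name": "carry_out", "arguments": {
  "plan": "0 0 0 0 0 0;0 0 0 0 0 0;0 0 0 0 0 0;0 0 0 0 0 0;0 0 0 0 0 0;0 0 0 0 0 0;0 0 0 0 0 0;0 0 0 0 0 0",
  "claw": 1
}}

```text
time_s: 7.07
eef_pos: [0.4351, 0.2396, -0.0019]
eef_rot: [0.0, 0.996, -0.09, 0.0]
wrist_force: [-2.3, -1.8, 5.2]
opening: 0.457
grasp_force: 59.8
```

```bash
python3 - <<'E'
import numpy as np
r=180.1/40;a=.039
th=np.concatenate([np.linspace(0,1.72,41)])
X=-r*np.cos(th+a);Z=r*np.sin(th+a)
for i in range(5):print(";".join(f"{X[k+1]-X[k]:.2f} 0 {-(Z[k+1]-Z[k]):.2f} 0 0 0" for k in range(8*i,8*i+8)))
E
```

```text
0.01 0 -0.19 0 0 0;0.02 0 -0.19 0 0 0;0.03 0 -0.19 0 0 0;0.04 0 -0.19 0 0 0;0.04 0 -0.19 0 0 0;0.05 0 -0.19 0 0 0;0.06 0 -0.18 0 0 0;0.07 0 -0.18 0 0 0
0.08 0 -0.18 0 0 0;0.08 0 -0.17 0 0 0;0.09 0 -0.17 0 0 0;0.10 0 -0.17 0 0 0;0.11 0 -0.16 0 0 0;0.11 0 -0.16 0 0 0;0.12 0 -0.15 0 0 0;0.13 0 -0.15 0 0 0
0.13 0 -0.14 0 0 0;0.14 0 -0.14 0 0 0;0.14 0 -0.13 0 0 0;0.15 0 -0.12 0 0 0;0.15 0 -0.12 0 0 0;0.16 0 -0.11 0 0 0;0.16 0 -0.10 0 0 0;0.17 0 -0.10 0 0 0
0.17 0 -0.09 0 0 0;0.18 0 -0.08 0 0 0;0.18 0 -0.07 0 0 0;0.18 0 -0.07 0 0 0;0.18 0 -0.06 0 0 0;0.19 0 -0.05 0 0 0;0.19 0 -0.04 0 0 0;0.19 0 -0.03 0 0 0
0.19 0 -0.03 0 0 0;0.19 0 -0.02 0 0 0;0.19 0 -0.01 0 0 0;0.19 0 -0.00 0 0 0;0.19 0 0.01 0 0 0;0.19 0 0.02 0 0 0;0.19 0 0.02 0 0 0;0.19 0 0.03 0 0 0
```

>>> {"name": "carry_out", "arguments": {
  "plan": "0.01 0 -0.19 0 0 0;0.02 0 -0.19 0 0 0;0.03 0 -0.19 0 0 0;0.04 0 -0.19 0 0 0;0.04 0 -0.19 0 0 0;0.05 0 -0.19 0 0 0;0.06 0 -0.18 0 0 0;0.07 0 -0.18 0 0 0"
}}

```text
time_s: 7.73
eef_pos: [0.4479, 0.2372, 0.0583]
eef_rot: [0.0, 0.996, -0.09, 0.0]
wrist_force: [4.7, -1.5, -5.9]
opening: 0.458
grasp_force: 61.0
```

>>> {"name": "carry_out", "arguments": {
  "plan": "0.08 0 -0.18 0 0 0;0.08 0 -0.17 0 0 0;0.09 0 -0.17 0 0 0;0.1 0 -0.17 0 0 0;0.11 0 -0.16 0 0 0;0.11 0 -0.16 0 0 0;0.12 0 -0.15 0 0 0;0.13 0 -0.15 0 0 0"
}}

```text
time_s: 8.4
eef_pos: [0.4794, 0.2313, 0.1102]
eef_rot: [0.0, 0.996, -0.09, -0.001]
wrist_force: [1.2, -3.1, -7.4]
opening: 0.458
grasp_force: 61.3
```

Forces are small and the lid is following, so I continue.

>>> {"name": "carry_out", "arguments": {
  "plan": "0.13 0 -0.14 0 0 0;0.14 0 -0.14 0 0 0;0.14 0 -0.13 0 0 0;0.15 0 -0.12 0 0 0;0.15 0 -0.12 0 0 0;0.16 0 -0.11 0 0 0;0.16 0 -0.1 0 0 0;0.17 0 -0.1 0 0 0"
}}

```text
time_s: 9.07
eef_pos: [0.5272, 0.2225, 0.1484]
eef_rot: [0.0, 0.996, -0.09, -0.001]
wrist_force: [-0.3, -5.4, -7.9]
opening: 0.453
grasp_force: 61.2
```

>>> {"name": "carry_out", "arguments": {
  "plan": "0.17 0 -0.09 0 0 0;0.18 0 -0.08 0 0 0;0.18 0 -0.07 0 0 0;0.18 0 -0.07 0 0 0;0.18 0 -0.06 0 0 0;0.19 0 -0.05 0 0 0;0.19 0 -0.04 0 0 0;0.19 0 -0.03 0 0 0"
}}

```text
time_s: 9.73
eef_pos: [0.5845, 0.2118, 0.1682]
eef_rot: [0.001, 0.996, -0.09, -0.001]
wrist_force: [-5.0, -5.8, -3.1]
opening: 0.455
grasp_force: 61.7
```

>>> {"name": "carry_out", "arguments": {
  "plan": "0.19 0 -0.03 0 0 0;0.19 0 -0.02 0 0 0;0.19 0 -0.01 0 0 0;0.19 0 0 0 0 0;0.19 0 0.01 0 0 0;0.19 0 0.02 0 0 0;0.15 0 0.02 0 0 0;0.1 0 0.02 0 0 0"
}}

```text
time_s: 10.4
eef_pos: [0.64, 0.2015, 0.1684]
eef_rot: [0.001, 0.996, -0.09, -0.0]
wrist_force: [-4.1, -7.4, -1.4]
opening: 0.452
grasp_force: 61.0
```

```bash
python3 - <<'E'
from h import *
from bench import ctrl
o=ctrl.get_obs();print(o["eef_pos"],o["wrist_force"],o["torque"])
c=ctrl.camera("top")["pixels"];s=ctrl.camera("side")["pixels"]
np.savez("pics/lid.npz",t=c,s=s)
a=cv2.resize(c[110:270,110:290,::-1],(405,360));b=cv2.resize(s[90:230,180:330,::-1],(386,360))
cv2.imwrite("pics/lid.png",np.hstack([a,b]))
E
```

```text
[0.63997102 0.20149629 0.16837136] [-4.12964137 -7.43336435 -1.40245804] [-1.17558188  0.94327287  0.06064338]
```

>>> {"name": "carry_out", "arguments": {
  "plan": "0.08 0 0.02 0 0 0;0.08 0 0.02 0 0 0;0.05 0 0.01 0 0 0;0.03 0 0.01 0 0 0;0 0 0 0 0 0;0 0 0 0 0 0;0 0 0 0 0 0;0 0 0 0 0 0"
}}

```text
time_s: 11.17
eef_pos: [0.6494, 0.1998, 0.1666]
eef_rot: [0.001, 0.996, -0.09, 0.0]
wrist_force: [-3.3, -6.8, 0.2]
opening: 0.457
grasp_force: 61.1
```

>>> {"name": "carry_out", "arguments": {
  "plan": "0 0 0 0 0 0;0 0 0 0 0 0;0 0 0 0 0 0;0 0 0 0 0 0;0 0 0 0 0 0;0 0 0 0 0 0;0 0 0 0 0 0;0 0 0 0 0 0",
  "claw": -1
}}

```text
time_s: 11.83
eef_pos: [0.6487, 0.201, 0.1652]
eef_rot: [-0.0, 0.996, -0.09, 0.0]
wrist_force: [0.4, -0.8, -0.9]
opening: 1.0
grasp_force: 0.0
```

The lid should be standing on its stop. I lift clear, draw back, turn the tool and go round towards the stand. My plan is to take the electrode with the tool horizontal, pointing forward and left, so that the wrist joint keeps within its range.

>>> {"name": "carry_out", "arguments": {
  "plan": "0 0 -0.4 0 0 0;0 0 -0.7 0 0 0;0 0 -0.8 0 0 0;0 0 -0.5 0 0 0;-0.6 0 0 0 0 0;-1 0 0 0 0 0;-1 0 0 0 0 0;-1 0 0 0 0 0"
}}

```text
time_s: 12.5
eef_pos: [0.5055, 0.2266, 0.2609]
eef_rot: [-0.0, 0.996, -0.09, -0.0]
wrist_force: [-0.3, -0.1, 0.3]
opening: 0.999
grasp_force: 0.0
```

>>> {"name": "carry_out", "arguments": {
  "plan": "-1 0 0 0 0 -0.5;-0.5 0 0 0 0 -1;0 0 0 0 0 -1;0 0 0 0 0 -1;0 0 0 0 0 -1;0 0 0 0 0 -1;0 0 0 0 0 -1;0 0 0 0 0 -1"
}}

```text
time_s: 13.17
eef_pos: [0.4478, 0.2365, 0.2614]
eef_rot: [-0.0, 0.959, 0.283, 0.0]
wrist_force: [0.1, 0.7, 0.1]
opening: 1.005
grasp_force: 0.0
```

>>> {"name": "carry_out", "arguments": {
  "plan": "0 0 0 0 0 -1;0 0 0 0 0 -1;0 0 0 0 0 -1;-0.67 0.65 0 0 0 0;-0.67 0.65 0 0 0 0;-0.67 0.65 0 0 0 0;-0.67 0.65 0 0 0 0;-0.67 0.65 0 0 0 0"
}}

```text
time_s: 13.83
eef_pos: [0.4606, 0.0487, 0.2615]
eef_rot: [0.0, 0.907, 0.422, 0.0]
wrist_force: [-0.5, -0.3, -0.0]
opening: 0.998
grasp_force: 0.0
```

```bash
python3 - <<'E'
from h import *
from bench import ctrl
s0=np.load("pics/side.npz");t0=np.load("pics/top.npz")
o=ctrl.get_obs();print({k:np.round(o[k],3) for k in("q","eef_pos","eef_rot")})
t=ctrl.camera("top")["pixels"];s=ctrl.camera("side")["pixels"];np.savez("pics/open.npz",t=t,s=s)
# foam / recess: dark cut-outs within the open case, side view check of lid
g=cv2.cvtColor(t,cv2.COLOR_RGB2GRAY)
x=np.array([.984,-.177]);y=np.array([.177,.984])
H=np.array([.435,.239])+x*.180; C=H-x*.075
print("case centre guess",C)
for cx in range(-72,76,6):
    print(f"{cx:4d}",' '.join(f"{g[tuple(np.round(proj(t0,[*(C+x*cx/1e3+y*cy/1e3),.036])[::-1]).astype(int))]:3d}" for cy in range(-102,104,12)))
E
```

```text
{'q': array([-0.152, -0.13 ,  1.793,  0.   ,  1.477,  0.548]), 'eef_pos': array([0.461, 0.049, 0.261]), 'eef_rot': array([0.   , 0.907, 0.422, 0.   ])}
case centre guess [0.53832  0.220415]
 -72  70 142 142 101  91 112  93  89 117  92  75 119  99  96 142 108 128 168
 -66  72 142 142  92  89  87  88  88  56  48  48  87  89 100  96  99 131 169
 -60  68 142 141  89  88  88  88  88  55  46  47  88  89 101 101 100  91 152
 -54  68 142 142  93  88  88  87  87  55  47  47  87  87  99 101 100  99 126
 -48  70 142 142  85  78  86  84  80  55  51  49  68  61  61  72  91  93 149
 -42  68 142 142  88  55  57  57  57  55  55  55  56  56  59  50  71 100 109
 -36  69 141 142  71  55  55  56  56  55  56  53  56  56  61  52  80  92 147
 -30  70 141 142  78  77  68  71  75  56  55  50  56  57  61  53  90  83 147
 -24  68 140 141 107  87  87  87  88  57  48  48  76  79  95  84  93  92 134
 -18  68 141 142  96  87  88  87  88  56  48  48  88  89 100 100 100  85 150
 -12  71 141 142  93  87  86  87  88  57  48  50  88  89 100 100 100  91 116
  -6  68 141 140 118  88  87  88  88  72  75  78  89  88  99 10
[... 314 characters left out ...]
102 128
  24  72 140 140  91  57 118  58 156 115  60  59 159 214 159 113 200  88 145
  30  77 140 140 128  57 136  62 121 139  59  62 170 205 212  91 206  80 145
  36  73 140 141 118  57 182  73 141 186  59  58 148 211 157 127 181  92 144
  42  73 141 140 139  58 101  56 133 106  59  59 167 206 176 102 198  86 142
  48  85 141 140 150  59 169  64 127 156  60  58 198 205 184  79 160  91 135
  54  79 140 141 140  57 182  73 123 182  70  60 154 213 208 109 192  84 159
  60  79 140 140 146 107 131  84 129 142  85 108 142 129 131 130 200 135 154
  66 113 140 141 143  94  94 124 120 114 140 135 124 146 115 141 104 138 165
  72 109 140 141 152 112 132 116 118 127 116 127 131 130 137 140 131 153 141
```

The lid is open: the foam cut-outs show where the case guess predicts, with the finger cut-out at case y -11 to +25 and the shaft slot at x -43 to -27. I carry on to the staging place and tilt the tool level.

>>> {"name": "carry_out", "arguments": {
  "plan": "-0.67 0.65 0 0 0 0;-0.67 0.65 0 0 0 0;-0.67 0.65 0 0 0 0;-0.67 0.65 0 0 0 0;-0.67 0.65 0 0 0 0;-0.67 0.65 0 0 0 0;-0.67 0.65 0 0 0 0;-0.67 0.65 0 0 0 0"
}}

```text
time_s: 14.6
eef_pos: [0.4817, -0.249, 0.2614]
eef_rot: [0.0, 0.907, 0.421, 0.0]
wrist_force: [0.8, 0.3, -0.1]
opening: 0.998
grasp_force: 0.0
```

>>> {"name": "carry_out", "arguments": {
  "plan": "0 0 0 0 0.6 0;0 0 0 0 1 0;0 0 0 0 1 0;0 0 0 0 1 0;0 0 0 0 1 0;0 0 0 0 1 0;0 0 0 0 1 0;0 0 0 0 0.5 0"
}}

```text
time_s: 15.27
eef_pos: [0.481, -0.2482, 0.2606]
eef_rot: [-0.148, 0.85, 0.394, 0.317]
wrist_force: [0.3, 0.6, -0.0]
opening: 1.006
grasp_force: 0.0
```

```bash
python3 - <<'E'
from h import *
from bench import ctrl
o=ctrl.get_obs();print({k:np.round(o[k],3).tolist() for k in("q","eef_pos","eef_rot")})
# refine case from saved top image: print profiles across slot (case x) and cut-out/pocket (case y) at 1 mm
t0=np.load("pics/top.npz");g=cv2.cvtColor(np.load("pics/open.npz")["t"],cv2.COLOR_RGB2GRAY).astype(np.float32)
x=np.array([.984,-.177]);y=np.array([.177,.984]);C=np.array([.5383,.2204])
def samp(cx,cy,z=.036):
    p=proj(t0,[*(C+x*cx/1e3+y*cy/1e3),z]);return cv2.getRectSubPix(g,(1,1),(float(p[0]),float(p[1])))[0,0]
def edges(v,lev):
    k=np.where(np.diff((v<lev).astype(int)))[0];return k
for cy in(-60,-45,-30,2,10,32,50,65):
    r=np.arange(-74,0);v=np.array([samp(a,cy) for a in r]);print("y",cy,"x edges",r[edges(v,72)])
for cx in(-58,-50,-35,-20,-12):
    r=np.arange(-90,90);v=np.array([samp(cx,b) for b in r]);print("x",cx,"y edges",r[edges(v,72)])
E
```

```text
{'q': [-1.129, 0.123, 1.72, 0.641, 1.63, -0.497], 'eef_pos': [0.481, -0.248, 0.261], 'eef_rot': [-0.148, 0.85, 0.394, 0.317]}
y -60 x edges [-47 -31]
y -45 x edges [-46 -31]
y -30 x edges [-46 -31]
y 2 x edges [-70  -6]
y 10 x edges [-70  -6]
y 32 x edges [-50 -26]
y 50 x edges [-49 -27]
y 65 x edges [-49 -26]
x -58 y edges [-11  25]
x -50 y edges [-11  29  38  42]
x -35 y edges [-67  77]
x -20 y edges [-11  25]
x -12 y edges [-11  25]
```

Recess refined: centre line at case x -37.7 in my frame, giving world (0.5025, 0.2345). Joint 4 turns the good way, so I finish the tilt.

>>> {"name": "carry_out", "arguments": {
  "plan": "0 0 0 0 1 0;0 0 0 0 1 0;0 0 0 0 1 0;0 0 0 0 1 0;0 0 0 0 1 0;0 0 0 0 1 0;0 0 0 0 1 0;0 0 0 0 1 0"
}}

```text
time_s: 15.93
eef_pos: [0.4816, -0.2483, 0.2614]
eef_rot: [-0.289, 0.659, 0.306, 0.623]
wrist_force: [0.6, 0.2, 0.1]
opening: 1.0
grasp_force: 0.0
```

>>> {"name": "carry_out", "arguments": {
  "plan": "0 0 0 0 0.57 0;0 0 0 0 0 0;0 0 0 0 0 0;0 0 0 0 0 0;0 0 0 0 0 0;0 0 0 0 0 0;0 0 0 0 0 0;0 0 0 0 0 0"
}}

```text
time_s: 16.6
eef_pos: [0.4815, -0.2479, 0.2618]
eef_rot: [-0.297, 0.643, 0.299, 0.64]
wrist_force: [-0.3, 0.3, 0.2]
opening: 0.999
grasp_force: 0.0
```

```bash
python3 - <<'E'
from h import *
from bench import ctrl
from scipy.spatial.transform import Rotation as Ro
o=ctrl.get_obs();q=o["eef_rot"];R=Ro.from_quat([q[1],q[2],q[3],q[0]]).as_matrix();p=o["eef_pos"]
print(np.round(o["q"],3),p.round(4),R.round(3).tolist())
s0=np.load("pics/side.npz");t0=np.load("pics/top.npz")
s=ctrl.camera("side")["pixels"];t=ctrl.camera("top")["pixels"]
print("tcp proj side/top",proj(s0,p),proj(t0,p),"33 back",proj(s0,p-.033*R[:,2]),proj(t0,p-.033*R[:,2]))
a=cv2.resize(s[110:230,200:330,::-1],(390,360));b=cv2.resize(t[120:240,260:390,::-1],(390,360))
cv2.imwrite("pics/hor.png",np.hstack([a,b]))
E
```

```text
[-1.322  0.595  1.723  1.114  2.008 -0.854] [ 0.4815 -0.2479  0.2618] [[0.002, 0.764, 0.645], [0.005, -0.645, 0.764], [1.0, 0.001, -0.005]]
tcp proj side/top [217.41419061 189.20262911] [373.08566363 206.10022435] 33 back [205.45680183 194.97009379] [383.81620306 214.40017965]
```

View pics/hor.png

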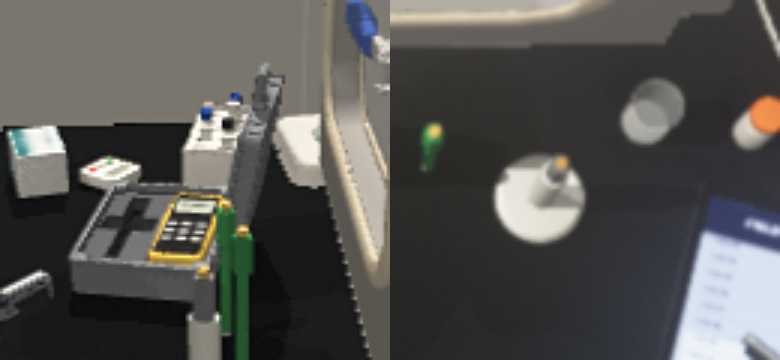

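The side crop shows one finger reaching in at about (216,203) and the case open with its lid upright. The top crop shows a fingertip at about (378,233), with stand, beaker and look-alike untouched. I compare this with the two offset hypotheses.

```bash
python3 - <<'E'
from h import *
from bench import ctrl
s0=np.load("pics/side.npz");t0=np.load("pics/top.npz")
p=np.array([.4815,-.2479,.2618]);y=np.array([.764,-.645,0]);z=np.array([.645,.764,-.005])
for n,b in dict(as_is=p-.013*z,along=p-.046*z,worldz=p-.013*z+[0,0,.033]).items():
    for sg in(-1,1):
        X=b+sg*.045*y;print(n,sg,"side",proj(s0,X).round(1),"top",proj(t0,X).round(1))
s=ctrl.camera("side")["pixels"].astype(int);t=ctrl.camera("top")["pixels"].astype(int)
for nm,a,b,(r0,r1,c0,c1) in(("side",s,s0["pixels"],(180,250,150,240)),("top",t,t0["pixels"],(195,270,340,440))):
    d=np.abs(a-b).max(2)[r0:r1,c0:c1]>25
    print(nm,r0,c0)
    for r in range(0,r1-r0,2):print(r0+r,''.join('#' if v else '.' for v in d[r,::2]))
E
```

```text
as_is -1 side [198.2 185.4] top [366.6 223.3]
as_is 1 side [228.4 197.9] top [387.9 195.6]
along -1 side [185.9 190.9] top [377.3 231.7]
along 1 side [216.2 204.2] top [398.7 203.8]
worldz -1 side [196.7 171.1] top [369.8 221.6]
worldz 1 side [227.4 182.8] top [391.8 193.2]
side 180 150
180 ####################...............######.#..
182 ####################...............##########
184 ###################...................#######
186 ###################..................##.#####
188 ###################..................####...#
190 ##################...................##.####.
192 #.################...................##.###.#
194 #################....................########
196 #################....................########
198 #################............................
200 ##.#############...............##............
202 ##########.#####.............#####...........
204 ###############............#######...........
206 ###############...#......#####.###...........
208 .#########.#########.##########..#...........
210 ################....######.##................
212 ########
[... 2339 characters left out ...]
.............#########.....#....#..#....
247 ........................########.....#######.##...
249 ........................########..###############.
251 .......................######################.####
253 .....................##########.##################
255 ..................#########################.######
257 ................##################################
259 .................#################################
261 ............########.#############################
263 ...........#############.################.########
265 ....#######################.######################
267 ##################################################
269 ##################################################
```

The "along" hypothesis matches to about 2 px: the true tips lie 33 mm behind the reported TCP along the tool. The grasp point is therefore about 52–56 mm behind it. For the head the reported TCP must be (0.621, -0.083, 0.145): down 2.9 units, then forward 5.4.

>>> {"name": "carry_out", "arguments": {
  "plan": "-0.5 0 0 0 0 0;-0.8 0 0 0 0 0;-0.8 0 0 0 0 0;-0.6 0 0 0 0 0;-0.22 0 0 0 0 0;0 0 0.4 0 0 0;0 0 0.7 0 0 0;0 0 0.8 0 0 0"
}}

```text
time_s: 17.47
eef_pos: [0.5311, -0.1909, 0.1451]
eef_rot: [-0.296, 0.643, 0.298, 0.641]
wrist_force: [0.2, -0.3, 0.2]
opening: 1.001
grasp_force: 0.0
```

>>> {"name": "carry_out", "arguments": {
  "plan": "0 0 0.8 0 0 0;0 0 0.7 0 0 0;0 0 0.5 0 0 0;0 0 0.3 0 0 0;0 0 0 0 0 0;0 0 0 0 0 0;0 0 0 0 0 0;0 0 0 0 0 0"
}}

```text
time_s: 18.13
eef_pos: [0.5894, -0.1213, 0.1441]
eef_rot: [-0.296, 0.643, 0.298, 0.64]
wrist_force: [0.3, -0.2, -0.0]
opening: 1.001
grasp_force: 0.0
```

```bash
python3 - <<'E'
from h import *
from bench import ctrl
from scipy.spatial.transform import Rotation as Ro
o=ctrl.get_obs();q=o["eef_rot"];R=Ro.from_quat([q[1],q[2],q[3],q[0]]).as_matrix();p=o["eef_pos"]
print(p.round(4),np.round(o["q"],2))
ax=np.array([.585,-.126,.145]);print("goal-now in tool axes/40mm",(R.T@(ax+.056*R[:,2]-p)/.04).round(2))
E
```

```text
[ 0.5894 -0.1213  0.1441] [-1.05  0.79  1.78  1.27  1.75 -1.02]
goal-now in tool axes/40mm [ 0.02 -0.01  1.24]
```

Lateral alignment is good. I go 50 mm farther forward and close.

>>> {"name": "carry_out", "arguments": {
  "plan": "0.02 0 0.4 0 0 0;0 0 0.4 0 0 0;0 0 0.3 0 0 0;0 0 0.14 0 0 0;0 0 0 0 0 0;0 0 0 0 0 0;0 0 0 0 0 0;0 0 0 0 0 0"
}}

```text
time_s: 18.8
eef_pos: [0.6214, -0.0826, 0.1444]
eef_rot: [-0.297, 0.643, 0.298, 0.64]
wrist_force: [-1.0, -0.4, -0.1]
opening: 1.001
grasp_force: 0.0
```

>>> {"name": "carry_out", "arguments": {
  "plan": "0 0 0 0 0 0;0 0 0 0 0 0;0 0 0 0 0 0;0 0 0 0 0 0;0 0 0 0 0 0;0 0 0 0 0 0;0 0 0 0 0 0;0 0 0 0 0 0",
  "claw": 1
}}

```text
time_s: 19.47
eef_pos: [0.6215, -0.0819, 0.1444]
eef_rot: [-0.297, 0.642, 0.298, 0.64]
wrist_force: [0.3, -0.0, -0.4]
opening: 0.215
grasp_force: 58.4
```

>>> {"name": "carry_out", "arguments": {
  "plan": "0.1 0 0 0 0 0;0.1 0 0 0 0 0;0.1 0 0 0 0 0;0 0 0 0 0 0;0 0 0 0 0 0;0 0 0 0 0 0;0 0 0 0 0 0;0 0 0 0 0 0"
}}

```text
time_s: 20.13
eef_pos: [0.6215, -0.0818, 0.1562]
eef_rot: [-0.297, 0.643, 0.298, 0.64]
wrist_force: [0.3, 0.7, -0.7]
opening: 0.215
grasp_force: 58.4
```

It holds, with an 18 mm opening. The fingertips reach about 20 mm past the axis, though, which is too deep to lay it flat on the bench. So I set it back in the stand and take it again nearer the tips, about 9 mm behind them.

>>> {"name": "carry_out", "arguments": {
  "plan": "-0.1 0 0 0 0 0;-0.1 0 0 0 0 0;-0.09 0 0 0 0 0;0 0 0 0 0 0;0 0 0 0 0 0;0 0 0 0 0 0;0 0 0 0 0 0;0 0 0 0 0 0"
}}

```text
time_s: 20.8
eef_pos: [0.6215, -0.0818, 0.1447]
eef_rot: [-0.297, 0.643, 0.298, 0.64]
wrist_force: [0.5, 0.1, -1.1]
opening: 0.217
grasp_force: 58.4
```

>>> {"name": "carry_out", "arguments": {
  "plan": "0 0 0 0 0 0;0 0 0 0 0 0;0 0 0 0 0 0;0 0 0 0 0 0;0 0 0 0 0 0;0 0 -0.17 0 0 0;0 0 -0.17 0 0 0;0 0 0 0 0 0",
  "claw": -0.2
}}

```text
time_s: 21.47
eef_pos: [0.6123, -0.0937, 0.1449]
eef_rot: [-0.297, 0.643, 0.298, 0.64]
wrist_force: [0.6, -0.5, -0.1]
opening: 0.596
grasp_force: 0.0
```

>>> {"name": "carry_out", "arguments": {
  "plan": "0 0 0 0 0 0;0 0 0 0 0 0;0 0 0 0 0 0;0 0 0 0 0 0;0 0 0 0 0 0;0 0 0 0 0 0;0 0 0 0 0 0;0 0 0 0 0 0",
  "claw": 1
}}

```text
time_s: 22.13
eef_pos: [0.6127, -0.0922, 0.1448]
eef_rot: [-0.297, 0.642, 0.299, 0.64]
wrist_force: [0.4, 0.3, 0.1]
opening: 0.206
grasp_force: 58.5
```

>>> {"name": "carry_out", "arguments": {
  "plan": "0.1 0 0 0 0 0;0.1 0 0 0 0 0;0.1 0 0 0 0 0;0 0 0 0 0 0;0 0 0 0 0 0;0 0 0 0 0 0;0 0 0 0 0 0;0 0 0 0 0 0"
}}

```text
time_s: 22.8
eef_pos: [0.6127, -0.0922, 0.1567]
eef_rot: [-0.297, 0.643, 0.298, 0.64]
wrist_force: [0.8, -0.3, -0.2]
opening: 0.212
grasp_force: 58.5
```

```bash
python3 - <<'E'
from h import *
from bench import ctrl
o=ctrl.get_obs();p=o["eef_pos"];print(p)
z=np.array([.645,.764,-.005])
t0=np.load("pics/top.npz");s0=np.load("pics/side.npz")
def stub(im,c):
    h=cv2.cvtColor(im,cv2.COLOR_RGB2HSV).astype(int);m=(h[...,0]>8)&(h[...,0]<28)&(h[...,1]>90)&(h[...,2]>110)
    m=m.astype(np.uint8);n,l,st,ce=cv2.connectedComponentsWithStats(m)
    return [(ce[k].round(1).tolist(),int(st[k,4])) for k in range(1,n) if np.hypot(*(ce[k]-c))<25]
t=ctrl.camera("top")["pixels"];s=ctrl.camera("side")["pixels"]
a=np.array([.5855,-.126,.18]);print("top",proj(t0,a),stub(t,proj(t0,a)));print("side",proj(s0,a),stub(s,proj(s0,a)))
print("orig",stub(t0["pixels"],proj(t0,a)),stub(s0["pixels"],proj(s0,a)))
E
```

```text
[ 0.61272146 -0.09218318  0.15669255]
top [317.80118922 173.46589329] [([317.5, 172.8], 13)]
side [267.62862446 195.89264074] [([262.1, 179.5], 57), ([262.2, 193.1], 102), ([280.5, 186.5], 12)]
orig [([316.8, 173.5], 13)] [([275.2, 177.4], 5), ([280.4, 186.2], 9), ([267.2, 199.5], 11)]
```

The stub is seen within 1 px of where it should be and the axis lies about 8 mm behind the tips, which is good. The tablet covers the bench to the right, so I lift 115 mm and lay it on the clear bench nearer the centre, with the reported TCP at about (0.456, -0.049).

>>> {"name": "carry_out", "arguments": {
  "plan": "0.3 0 0 0 0 0;0.5 0 0 0 0 0;0.6 0 0 0 0 0;0.6 0 0 0 0 0;0.5 0 0 0 0 0;0.3 0 0 0 0 0;0.1 0 0 0 0 0;0 0 0 0 0 0"
}}

```text
time_s: 23.57
eef_pos: [0.6131, -0.092, 0.2733]
eef_rot: [-0.297, 0.642, 0.299, 0.64]
wrist_force: [0.3, -0.1, -0.8]
opening: 0.207
grasp_force: 58.6
```

>>> {"name": "carry_out", "arguments": {
  "plan": "0 -0.3 -0.14 0 0 0;0 -0.5 -0.23 0 0 0;0 -0.7 -0.33 0 0 0;0 -0.7 -0.33 0 0 0;0 -0.7 -0.32 0 0 0;0 -0.5 -0.23 0 0 0;0 -0.29 -0.12 0 0 0;0 0 0 0 0 0"
}}

```text
time_s: 24.23
eef_pos: [0.4551, -0.0478, 0.2724]
eef_rot: [-0.298, 0.643, 0.297, 0.64]
wrist_force: [0.6, -0.3, -1.2]
opening: 0.204
grasp_force: 58.7
```

>>> {"name": "carry_out", "arguments": {
  "plan": "0 0 0 0 -0.4 0;0 0 0 0 -0.7 0;0 0 0 0 -0.9 0;0 0 0 0 -0.9 0;0 0 0 0 -0.9 0;0 0 0 0 -0.9 0;0 0 0 0 -0.9 0;0 0 0 0 -0.9 0"
}}

```text
time_s: 24.9
eef_pos: [0.4569, -0.0492, 0.2733]
eef_rot: [-0.185, 0.814, 0.378, 0.4]
wrist_force: [1.1, -0.4, -0.8]
opening: 0.208
grasp_force: 58.6
```

>>> {"name": "carry_out", "arguments": {
  "plan": "0 0 0 0 -0.9 0;0 0 0 0 -0.9 0;0 0 0 0 -0.9 0;0 0 0 0 -0.9 0;0 0 0 0 -0.9 0;0 0 0 0 -0.9 0;0 0 0 0 -0.9 0;0 0 0 0 -0.9 0"
}}

```text
time_s: 25.57
eef_pos: [0.4574, -0.0483, 0.2734]
eef_rot: [-0.04, 0.902, 0.42, 0.088]
wrist_force: [0.9, 1.4, -1.0]
opening: 0.207
grasp_force: 58.6
```

>>> {"name": "carry_out", "arguments": {
  "plan": "0 0 0 0 -0.9 0;0 0 0.3 0 -0.7 0;0 0 0.7 0 0 0;0 0 0.8 0 0 0;0 0 0.9 0 0 0;0 0 0.9 0 0 0;0 0 0.8 0 0 0;0 0 0.4 0 0 0"
}}

```text
time_s: 26.23
eef_pos: [0.4589, -0.0404, 0.0763]
eef_rot: [-0.011, 0.907, 0.422, 0.015]
wrist_force: [-1.0, -0.5, -1.0]
opening: 0.21
grasp_force: 58.7
```

```bash
cat > st.py <<'E'
from h import *
from bench import ctrl
from scipy.spatial.transform import Rotation as Ro
def st():
    o=ctrl.get_obs();q=o["eef_rot"];R=Ro.from_quat([q[1],q[2],q[3],q[0]]).as_matrix();p=o["eef_pos"]
    print("p",p.round(4),"x",R[:,0].round(3),"z",R[:,2].round(3),"F",o["wrist_force"].round(1),"M",o["torque"].round(2),"q",o["q"].round(2),"op",round(float(o["opening"]),3))
    return o,R,p
E
python3 -c "from st import *;st()"
```

```text
p [ 0.4589 -0.0404  0.0763] x [0.644 0.764 0.036] z [ 0.017  0.032 -0.999] F [-1.  -0.5 -1. ] M [ 0.05 -0.01 -0.02] q [-0.38  0.07  2.    0.04  1.07  0.31] op 0.21
```

>>> {"name": "carry_out", "arguments": {
  "plan": "0 0 0.5 0 0 0;0 0 0.5 0 0 0;0 0 0.4 0 0 0;0 0 0.3 0 0 0;0 0 0.15 0 0 0;0 0 0 0 0 0;0 0 0 0 0 0;0 0 0 0 0 0"
}}

```text
time_s: 26.9
eef_pos: [0.464, -0.0406, 0.0079]
eef_rot: [-0.008, 0.907, 0.421, 0.017]
wrist_force: [0.2, 0.5, -0.4]
opening: 0.212
grasp_force: 58.7
```

```bash
python3 -c "
from st import *
o,R,p=st()
s0=np.load('pics/side.npz');t0=np.load('pics/top.npz')
s=ctrl.camera('side')['pixels'];t=ctrl.camera('top')['pixels']
g=p-.042*R[:,2]
pr=dict(head=g+.019*R[:,0],tip=g-.123*R[:,0],stub=g+.027*R[:,0],origin=g-.041*R[:,0])
for n,X in pr.items():print(n,X.round(4),proj(s0,X).round(1),proj(t0,X).round(1))
np.savez('pics/lay.npz',s=s,t=t)
d=s.astype(int)
u,v=[int(k) for k in proj(s0,pr['tip'])]
for r in range(v-8,v+8):print(r,u-10,' '.join('%3d'%k for k in d[r,u-10:u+18,1]))
"
```

```text
p [ 0.464  -0.0406  0.0079] x [0.644 0.764 0.038] z [ 0.025  0.028 -0.999] F [ 0.2  0.5 -0.4] M [ 0.06 -0.03  0.01] q [-0.37  0.2   2.03  0.04  0.9   0.3 ] op 0.212
head [ 0.4752 -0.0272  0.0505] [228.9 220.5] [279.4 220.7]
tip [ 0.3837 -0.1357  0.0452] [190.4 244.7] [317.7 251.8]
stub [ 0.4804 -0.0211  0.0508] [230.8 219.2] [277.3 219. ]
origin [ 0.4366 -0.0731  0.0483] [213.4 230.2] [295.5 233.8]
236 180  24  23  25  23  24  24  24  24  25  23  25  23  24  23  25  21  19  22  50 106 204 255 235 180 145 122 115 105
237 180  25  24  24  26  23  21  25  25  23  24  24  25  24  22  22  19  22  81 210 255 248 193 155 131 116 106  53  17
238 180  23  23  26  24  26  24  26  24  25  22  23  25  22  19  18  50 102 179 255 218 164 136 117 112 102  51  19  22
239 180  25  23  25  24  24  24  24  24  25  24  21  21  21  47  95 178 253 187 145 148 123 114 104  52  16  20  22  24
240 180  23  24  23  24  25  25  24  23  23  21  20  20  75 198 255 252 155 120 107 116 112 103  51  17  23  22  22  23
241 180  24  25  24  23  24  25  25  24  21  23  46 103 202 255 226 173 140  94  99  81  52  17  2
[... 521 characters left out ...]
  23  24  25  26  23  22  33  70  83  51  17  21  23  24  24  23  25  23  24  24  23  24  25  25  25
247 180  26  24  25  24  24  23  25  22  23  22  20  21  21  21  23  23  24  24  25  23  24  23  24  25  25  25  25  25
248 180  23  23  23  23  23  22  25  24  23  24  23  23  23  23  23  25  24  24  26  24  24  25  24  24  25  23  25  25
249 180  23  25  24  23  23  24  25  23  25  25  26  25  24  25  24  25  24  23  23  25  23  23  24  24  24  25  25  23
250 180  25  24  24  23  25  24  26  24  24  23  24  24  24  24  23  25  25  24  25  23  23  24  24  23  23  25  25  24
251 180  25  25  22  25  23  23  25  23  25  25  24  22  24  23  24  24  25  22  26  25  23  24  23  23  24  25  23  25
```

The tip lies at (190.5, 244), right where it is predicted, so the grip depth is as assumed. About 39 mm is left to the bench, so I descend slowly and watch the force.

>>> {"name": "carry_out", "arguments": {
  "plan": "0 0 0.25 0 0 0;0 0 0.25 0 0 0;0 0 0.2 0 0 0;0 0 0.1 0 0 0;0 0 0.05 0 0 0;0 0 0 0 0 0;0 0 0 0 0 0;0 0 0 0 0 0"
}}

```text
time_s: 27.67
eef_pos: [0.4644, -0.0397, -0.0264]
eef_rot: [-0.008, 0.907, 0.421, 0.017]
wrist_force: [0.3, 0.0, -0.6]
opening: 0.206
grasp_force: 58.7
```

>>> {"name": "carry_out", "arguments": {
  "plan": "0 0 0.05 0 0 0;0 0 0.03 0 0 0;0 0 0.02 0 0 0;0 0 0 0 0 0;0 0 0 0 0 0;0 0 0 0 0 0;0 0 0 0 0 0;0 0 0 0 0 0"
}}

```text
time_s: 28.33
eef_pos: [0.4642, -0.0394, -0.0306]
eef_rot: [-0.008, 0.907, 0.421, 0.017]
wrist_force: [0.8, 0.2, -0.4]
opening: 0.207
grasp_force: 58.7
```

>>> {"name": "carry_out", "arguments": {
  "plan": "0 0 0.01 0 0 0;0 0 0.01 0 0 0;0 0 0.01 0 0 0;0 0 0 0 0 0;0 0 0 0 0 0;0 0 0 0 0 0;0 0 0 0 0 0;0 0 0 0 0 0"
}}

```text
time_s: 29.0
eef_pos: [0.4642, -0.0394, -0.0318]
eef_rot: [-0.008, 0.907, 0.421, 0.017]
wrist_force: [0.5, 0.4, 0.1]
opening: 0.206
grasp_force: 58.8
```

>>> {"name": "carry_out", "arguments": {
  "plan": "0 0 0.01 0 0 0;0 0 0.01 0 0 0;0 0 0.01 0 0 0;0 0 0 0 0 0;0 0 0 0 0 0;0 0 0 0 0 0;0 0 0 0 0 0;0 0 0 0 0 0"
}}

```text
time_s: 29.67
eef_pos: [0.4644, -0.0394, -0.0325]
eef_rot: [-0.008, 0.907, 0.421, 0.017]
wrist_force: [-3.1, 0.9, 7.9]
opening: 0.207
grasp_force: 59.7
```

The bench takes the load. I release, rise and move over the balance point.

>>> {"name": "carry_out", "arguments": {
  "plan": "0 0 0 0 0 0;0 0 0 0 0 0;0 0 0 0 0 0;0 0 0 0 0 0;0 0 0 0 0 0;0 0 -0.1 0 0 0;0 0 -0.4 0 0 0;0 0 -0.7 0 0 0",
  "claw": -0.6
}}

```text
time_s: 30.33
eef_pos: [0.4604, -0.0398, 0.0132]
eef_rot: [-0.01, 0.907, 0.421, 0.015]
wrist_force: [0.4, -0.6, -0.2]
opening: 0.798
grasp_force: 0.0
```

>>> {"name": "carry_out", "arguments": {
  "plan": "0 0 -0.5 0 -0.38 0;-0.5 0 0 0 0 0;-0.52 0 0 0 0 0;0 0 0 0 0 0;0 0 0 0 0 0;0 0 0 0 0 0;0 0 0 0 0 0;0 0 0 0 0 0"
}}

```text
time_s: 31.0
eef_pos: [0.4365, -0.0721, 0.0348]
eef_rot: [0.0, 0.907, 0.422, -0.0]
wrist_force: [0.6, -0.9, -0.3]
opening: 0.803
grasp_force: 0.0
```

```bash
python3 -c "
from st import *
o,R,p=st()
s0=np.load('pics/side.npz');t0=np.load('pics/top.npz')
s=ctrl.camera('side')['pixels'];t=ctrl.camera('top')['pixels']
np.savez('pics/laid.npz',s=s,t=t)
h=np.array([.644,.764,0]);G=np.array([.4644,-.0394,.009])+np.array([-.001,-.001,0])
O=G-.041*h;T=G-.123*h;S=G+.027*h
for n,X in dict(O=O,T=T,S=S).items():print(n,X.round(4),proj(s0,X).round(1),proj(t0,X).round(1))
# white shaft mask on the side image near the shaft
m=((s.min(2)>75)&(np.abs(s.astype(int)-s0['pixels']).max(2)>40)).astype(np.uint8)
u,v=proj(s0,(O+T)/2)
n,l,stt,ce=cv2.connectedComponentsWithStats(m)
for k in range(1,n):
    if stt[k,4]>25 and abs(ce[k][0]-u)<60 and abs(ce[k][1]-v)<50:
        ys,xs=np.where(l==k);print(stt[k],ce[k].round(1),cv2.fitLine(np.c_[xs,ys].astype(np.float32),2,0,.01,.01).ravel().round(3))
d=proj(s0,O)-proj(s0,T);print('dir pred',d/np.hypot(*d))
a=cv2.resize(s[180:280,150:300,::-1],(600,400));cv2.imwrite('pics/laid.png',a)
"
```

```text
p [ 0.4365 -0.0721  0.0348] x [ 0.645  0.764 -0.001] z [-0.001 -0.001 -1.   ] F [ 0.6 -0.9 -0.3] M [-0.02 -0.01 -0.04] q [-0.43  0.11  2.06 -0.    0.97  0.27] op 0.803
O [ 0.437  -0.0717  0.009 ] [214.7 241.8] [293.8 235. ]
T [ 0.3842 -0.1344  0.009 ] [192.1 255.7] [315.5 252.5]
S [ 0.4808 -0.0198  0.009 ] [231.8 231.3] [276.  220.6]
[191 230  40  28 193] [209.  244.2] [  0.819  -0.574 209.031 244.228]
[252 245  12  17 145] [257.5 253.2] [ 1.60000e-02 -1.00000e+00  2.57538e+02  2.53166e+02]
[188 284  10  10  49] [192.4 288.5] [  0.706  -0.708 192.367 288.469]
dir pred [ 0.85222643 -0.52317311]
```

View pics/laid.png

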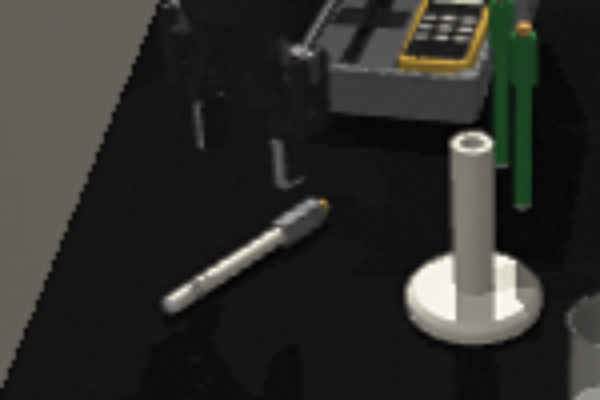

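The crop shows the electrode flat on the bench, stub at (231.2, 231.2) and tip at (191.2, 256.2), within 1 px of the prediction. I go down over the balance point and close across the shaft.

>>> {"name": "carry_out", "arguments": {
  "plan": "0 0 0.4 0 0 0;0 0 0.5 0 0 0;0 0 0.4 0 0 0;0 0 0.2 0 0 0;0 0 0.14 0 0 0;0 0 0 0 0 0;0 0 0 0 0 0;0 0 0 0 0 0"
}}

```text
time_s: 31.77
eef_pos: [0.437, -0.0728, -0.03]
eef_rot: [0.001, 0.907, 0.421, -0.0]
wrist_force: [0.5, -0.3, 0.2]
opening: 0.798
grasp_force: 0.0
```

>>> {"name": "carry_out", "arguments": {
  "plan": "0 0 0 0 0 0;0 0 0 0 0 0;0 0 0 0 0 0;0 0 0 0 0 0;0 0 0 0 0 0;0 0 0 0 0 0;0 0 0 0 0 0;0 0 0 0 0 0",
  "claw": 1
}}

```text
time_s: 32.43
eef_pos: [0.4364, -0.0725, -0.0304]
eef_rot: [0.0, 0.907, 0.421, -0.0]
wrist_force: [-1.6, 0.1, 5.2]
opening: 0.106
grasp_force: 58.7
```

```bash
python3 -c "
from st import *
st()"
```

```text
p [ 0.4364 -0.0725 -0.0304] x [ 0.645  0.764 -0.001] z [-0.    -0.001 -1.   ] F [-1.6  0.1  5.2] M [ 0.13  0.31 -0.02] q [-0.43  0.25  2.07 -0.    0.82  0.27] op 0.106
```

The opening is 9 mm against a 12 mm shaft, so the pad edges are above the axis. I open a little, go down until the tips just touch the bench, and close again.

>>> {"name": "carry_out", "arguments": {
  "plan": "0 0 0 0 0 0;0 0 0 0 0 0;0 0 0 0 0 0;0 0 0 0 0 0;0 0 0.03 0 0 0;0 0 0.02 0 0 0;0 0 0 0 0 0;0 0 0 0 0 0",
  "claw": 0.5
}}

```text
time_s: 33.1
eef_pos: [0.4361, -0.0725, -0.0328]
eef_rot: [0.0, 0.907, 0.421, -0.001]
wrist_force: [0.6, 0.5, 0.8]
opening: 0.249
grasp_force: 0.0
```

>>> {"name": "carry_out", "arguments": {
  "plan": "0 0 0.02 0 0 0;0 0 0.01 0 0 0;0 0 0 0 0 0;0 0 0 0 0 0;0 0 0 0 0 0;0 0 0 0 0 0;0 0 0 0 0 0;0 0 0 0 0 0"
}}

```text
time_s: 33.77
eef_pos: [0.4363, -0.0726, -0.0338]
eef_rot: [0.0, 0.907, 0.421, -0.0]
wrist_force: [0.0, -0.8, 0.0]
opening: 0.25
grasp_force: 0.0
```

>>> {"name": "carry_out", "arguments": {
  "plan": "0 0 0.03 0 0 0;0 0 0.01 0 0 0;0 0 0 0 0 0;0 0 0 0 0 0;0 0 0 0 0 0;0 0 0 0 0 0;0 0 0 0 0 0;0 0 0 0 0 0"
}}

```text
time_s: 34.43
eef_pos: [0.4365, -0.0726, -0.0348]
eef_rot: [0.0, 0.907, 0.421, -0.0]
wrist_force: [-2.4, -0.0, 9.9]
opening: 0.249
grasp_force: 5.0
```

Bench contact comes at -0.0345. I back off half a millimetre and close.

>>> {"name": "carry_out", "arguments": {
  "plan": "0 0 -0.02 0 0 0;0 0 0 0 0 0;0 0 0 0 0 0;0 0 0 0 0 0;0 0 0 0 0 0;0 0 0 0 0 0;0 0 0 0 0 0;0 0 0 0 0 0",
  "claw": 1
}}

```text
time_s: 35.1
eef_pos: [0.4366, -0.0727, -0.0343]
eef_rot: [0.0, 0.907, 0.421, -0.0]
wrist_force: [-1.2, 0.3, 6.6]
opening: 0.112
grasp_force: 58.7
```

The opening hardly changed, so it is the pad giving way on a round shaft and not a grip above the axis. I lift gently and check.

>>> {"name": "carry_out", "arguments": {
  "plan": "0 0 -0.05 0 0 0;0 0 -0.1 0 0 0;0 0 -0.15 0 0 0;0 0 -0.2 0 0 0;0 0 0 0 0 0;0 0 0 0 0 0;0 0 0 0 0 0;0 0 0 0 0 0"
}}

```text
time_s: 35.77
eef_pos: [0.4361, -0.0724, -0.0148]
eef_rot: [0.0, 0.907, 0.421, -0.001]
wrist_force: [-0.5, -0.6, -1.3]
opening: 0.108
grasp_force: 58.5
```

```bash
cat >> st.py <<'E'
def ends(s,s0,axz,p,R,off=.0):
    g=np.array(p);g[2]=axz
    for n,k in(("tip",-.082),("stub",.064),("org",0)):print(n,proj(s0,g+(k+off)*R[:,0]).round(1))
    h=cv2.cvtColor(s,cv2.COLOR_RGB2HSV).astype(int)
    m=((h[...,0]>8)&(h[...,0]<28)&(h[...,1]>90)&(h[...,2]>90)).astype(np.uint8)
    n,l,st_,ce=cv2.connectedComponentsWithStats(m);c=proj(s0,g+(.064+off)*R[:,0])
    print("brass",[(ce[k].round(1).tolist(),int(st_[k,4])) for k in range(1,n) if np.hypot(*(ce[k]-c))<15])
    c=proj(s0,g+(off-.06)*R[:,0]);w=((s.min(2)>70)).astype(np.uint8);n,l,st_,ce=cv2.connectedComponentsWithStats(w)
    for k in range(1,n):
        if np.hypot(*(ce[k]-c))<25 and 15<st_[k,4]<600:
            ys,xs=np.where(l==k);j=xs.argmin();print("white",st_[k].tolist(),"leftmost",xs[j],ys[xs==xs[j]].mean(),"dir",cv2.fitLine(np.c_[xs,ys].astype(np.float32),2,0,.01,.01).ravel()[:2].round(3))
E
python3 -c "
from st import *
o,R,p=st();s0=np.load('pics/side.npz');s=ctrl.camera('side')['pixels']
ends(s,s0,p[2]+.042,p,R)"
```

```text
p [ 0.4361 -0.0724 -0.0148] x [ 0.645  0.764 -0.001] z [-0.001 -0.001 -1.   ] F [-0.5 -0.6 -1.3] M [ 0.06 -0.02  0.04] q [-0.43  0.22  2.07 -0.    0.86  0.27] op 0.108
tip [190.9 250.2]
stub [230.2 226.8]
org [213.9 236.5]
brass [([230.2, 224.8], 5)]
white [190, 230, 26, 22, 129] leftmost 190 249.5 dir [ 0.835 -0.551]
```

It is held level. Now I lift, turn 0.52 rad so that the head points along case +y, and go over the recess.

>>> {"name": "carry_out", "arguments": {
  "plan": "0 0 -0.4 0 0 0;0 0 -0.7 0 0 0;0 0 -0.7 0 0 -0.5;0 0 -0.5 0 0 -1;0 0 0 0 0 -1;0 0 0 0 0 -1;0 0 0 0 0 -1;0 0 0 0 0 -0.74"
}}

```text
time_s: 36.48
eef_pos: [0.4362, -0.0724, 0.0773]
eef_rot: [0.0, 0.765, 0.644, -0.001]
wrist_force: [0.7, 0.5, -0.6]
opening: 0.107
grasp_force: 58.6
```

>>> {"name": "carry_out", "arguments": {
  "plan": "0.4 0 0 0 0 0;0.8 0.03 0 0 0 0;0.9 0.03 0 0 0 0;0.9 0.03 0 0 0 0;0.9 0.03 0 0 0 0;0.9 0.03 0 0 0 0;0.9 0.03 0 0 0 0;0.9 0.03 0 0 0 0"
}}

```text
time_s: 37.15
eef_pos: [0.4908, 0.1878, 0.0767]
eef_rot: [-0.0, 0.767, 0.642, -0.001]
wrist_force: [0.7, -0.4, -0.8]
opening: 0.11
grasp_force: 58.6
```

>>> {"name": "carry_out", "arguments": {
  "plan": "0.7 0.03 0 0 0 0;0.4 0.03 0 0 0 0;0.14 0 0 0 0 0;0 0 0 0 0 0;0 0 0 0 0 0;0 0 0 0 0 0;0 0 0 0 0 0;0 0 0 0 0 0"
}}

```text
time_s: 37.82
eef_pos: [0.5022, 0.2333, 0.0771]
eef_rot: [0.0, 0.767, 0.641, -0.001]
wrist_force: [-0.0, -0.6, -1.4]
opening: 0.111
grasp_force: 58.6
```

```bash
python3 -c "
from st import *
o,R,p=st();s0=np.load('pics/side.npz');t0=np.load('pics/top.npz');s=ctrl.camera('side')['pixels'];t=ctrl.camera('top')['pixels']
np.savez('pics/over.npz',s=s,t=t)
g=np.array([.5025,.2345,p[2]]);print('to go tool/40mm',(R.T@(g-p)/.04).round(3),'yaw',np.degrees(np.arctan2(R[1,0],R[0,0])))
ends(s,s0,p[2]+.042,p,R)
print('TOP')
ends(t,t0,p[2]+.042,p,R)
"
```

```text
p [0.5022 0.2333 0.0771] x [ 0.178  0.984 -0.001] z [-0.001 -0.001 -1.   ] F [-0.  -0.6 -1.4] M [0.02 0.04 0.01] q [ 0.22  0.27  1.76 -0.    1.11  0.4 ] op 0.111
to go tool/40mm [ 0.031  0.002 -0.   ] yaw 79.76982258818327
tip [236.1 172.3]
stub [246.1 155.4]
org [241.9 162.4]
brass []
TOP
tip [216.2 214.1]
stub [164.7 205.7]
org [187.2 209.4]
brass []
```

```bash
python3 -c "
from h import *
a=np.load('pics/over.npz');b=np.load('pics/open.npz')
print('TOP rows 206..224 cols 196..226')
for r in range(204,224):print(r,' '.join('%3d'%v for v in a['t'][r,196:226,1]))
print('SIDE rows 158..182 cols 226..256')
for r in range(150,184):print(r,' '.join('%3d'%v for v in a['s'][r,228:254,1]))
"
```

```text
TOP rows 206..224 cols 196..226
204 136 135 121  80  67  70  78  89  95  98  97  96  97  99 100 102 103 109 119 134 142 153 160 164 167 160 138 108  87  92
205 136 136 122  86  68  68  75  86  91  97  99  98  98  98  98  98  99  98 100 101 104 107 110 113 111 107  97  82  77  94
206 136 136 124  93  70  68  70  76  82  93  97  97  97  98  98  97  99  99  98  97  98  96  93  91  80  77  74  64  72  84
207 135 135 128 103  71  67  66  64  68  81  87  90  96  98  96  96  97  97  97  97  96  92  86  80  73  71  70  68  68  72
208 136 136 132 112  73  66  66  66  67  70  73  78  85  87  86  87  87  90  91  87  84  81  74  71  70  69  69  69  70  71
209 136 136 135 119  78  68  71  85  97  91  82  80  76  76  74  74  74  77  81  73  72  71  70  69  70  70  69  70  69  70
210 135 136 136 122  85  68  73  99 127 130 122 112 100  99  89  89  83  81  79  77  72  70  71  70  70  70  70  70  69  70
211 136 136 136 125  91  68  69  95 136 159 158 145 130 130 124 128 121 117 114 112  94  74  70  69  70  69  70  69  69  69
212 136 136 135 126 100  71  68  87 126 160 172 162 146 151 154 159 158 153 
[... 4416 characters left out ...]
  93  86  40  34  37  38  37  37  48  84  94  93  93
178  22  20  21  17  46 107 122  49  55  92  91  91  93  91  70  28  37  39  39  38  41  65  95  94  92  93
179  20  21  21  24  85 144  51  58  94  92  92  92  93  86  41  29  36  39  39  38  50  86  94  93  94  93
180  21  20  18  52 110 100  49  56  95  93  93  94  91  69  28  29  21  15  21  27  59  97  95  94  95  93
181  23  19  34  98 141  49  59  93  79  78  82  95  89  43  30  26  18  17  16  37  84  98  95  94  94  92
182  19  22  75 131  63  60  89  45  34  33  36  35  35  28  31  23  34  34  33  43  71  81  80  79  80  98
183  17  47 109 127  49  46  58  34  38  37  38  39  37  31  27  19  31  34  32  34  37  35  34  32  52 109
```

From above, the tip end shows at (216.5, 213.5) against a predicted (216.2, 214.1), so only about 1 mm of correction is needed. I lower to just above the foam and measure once more.

>>> {"name": "carry_out", "arguments": {
  "plan": "0.05 -0.01 0.2 0 0 0;0 0 0.4 0 0 0;0 0 0.5 0 0 0;0 0 0.4 0 0 0;0 0 0.2 0 0 0;0 0 0.05 0 0 0;0 0 0 0 0 0;0 0 0 0 0 0"
}}

```text
time_s: 38.58
eef_pos: [0.5027, 0.2365, 0.0077]
eef_rot: [0.0, 0.767, 0.642, -0.0]
wrist_force: [0.8, 0.2, -0.8]
opening: 0.113
grasp_force: 58.6
```

```bash
python3 -c "
from st import *
o,R,p=st();t0=np.load('pics/top.npz');t=ctrl.camera('top')['pixels']
g=p.copy();g[2]+=.0423
print('tip',proj(t0,g-.082*R[:,0]),'-.05',proj(t0,g-.05*R[:,0]))
q=np.array([.5025,.2345,.036]);
for k in(-.082,-.05):
  for e in(-.008,.008):print('slot edge',k,e,proj(t0,q+k*R[:,0]+e*np.array([.984,-.177,0])).round(1))
for r in range(206,226):print(r,' '.join('%3d'%v for v in t[r,198:226,1]))
"
```

```text
p [0.5027 0.2365 0.0077] x [ 0.176  0.984 -0.   ] z [ 0. -0. -1.] F [ 0.8  0.2 -0.8] M [ 0.01 -0.01 -0.05] q [ 0.23  0.38  1.78 -0.    0.98  0.4 ] op 0.113
tip [216.65559078 217.24225749] -.05 [205.87713466 215.49484503]
slot edge -0.082 -0.008 [217.2 220.6]
slot edge -0.082 0.008 [218.1 215.3]
slot edge -0.05 -0.008 [206.5 218.9]
slot edge -0.05 0.008 [207.5 213.6]
206 130 115  78  67  67  73  74  74  70  70  71  70  70  71  71  70  76  84  84  80  72  73  72  73  70  62  62  68
207 129 115  82  67  66  65  63  66  71  70  70  71  70  69  70  71  71  71  72  71  70  70  69  69  69  68  67  68
208 128 118  89  68  66  64  62  65  70  70  70  71  71  70  70  70  69  69  69  69  70  69  70  70  70  69  69  69
209 128 121  99  70  66  66  62  64  70  71  70  70  70  71  70  71  70  70  70  70  68  70  70  69  69  69  70  69
210 129 127 108  73  66  65  63  63  67  70  70  71  72  72  73  71  71  71  70  69  70  70  70  69  68  69  68  69
211 130 128 113  76  67  64  62  62  62  67  72  80  82  84  84  83  79  71  70  69  70  69  69  69  69  69  69  69
212 129 129 116  78  67  66  66  69
[... 888 characters left out ...]
  72
220 130 130 129 122  98  69  65  64  62  64  68  66  65  68  76  74  68  64  57  54  57  67  69  70  71  69  70  76
221 130 129 129 126 107  73  66  65  63  65  70  70  71  77  88  92  89  86  80  75  67  70  69  70  70  69  70  81
222 129 129 129 128 113  74  65  64  63  63  67  71  70  72  79  90  96  97  96  92  81  73  70  69  70  70  70  83
223 129 130 129 128 116  77  66  65  63  62  64  69  70  71  71  78  86  90  96  97  93  85  80  70  70  69  69  84
224 130 130 130 130 117  84  67  65  63  61  64  70  70  72  70  71  72  78  89  96  96  95  87  73  70  70  72  87
225 132 133 133 132 123  96  68  65  64  63  65  69  71  70  71  71  71  72  77  85  86  86  84  77  67  68  75  88
```

The alignment is within about 1 mm. I lower slowly into the recess.

>>> {"name": "carry_out", "arguments": {
  "plan": "-0.01 -0.01 0.1 0 0 0;0 0 0.1 0 0 0;0 0 0.1 0 0 0;0 0 0.1 0 0 0;0 0 0.05 0 0 0;0 0 0 0 0 0;0 0 0 0 0 0;0 0 0 0 0 0"
}}

```text
time_s: 39.3
eef_pos: [0.5017, 0.236, -0.0109]
eef_rot: [0.0, 0.767, 0.642, -0.0]
wrist_force: [0.6, -0.1, -0.2]
opening: 0.11
grasp_force: 58.6
```

```bash
python3 -c "
from st import *
st()"
```

```text
p [ 0.5017  0.236  -0.0109] x [ 0.176  0.984 -0.001] z [-0.001 -0.001 -1.   ] F [ 0.6 -0.1 -0.2] M [-0.01 -0.03  0.02] q [ 0.23  0.41  1.79 -0.    0.94  0.4 ] op 0.11
```

>>> {"name": "carry_out", "arguments": {
  "plan": "0 0 0.03 0 0 0;0 0 0.02 0 0 0;0 0 0.01 0 0 0;0 0 0 0 0 0;0 0 0 0 0 0;0 0 0 0 0 0;0 0 0 0 0 0;0 0 0 0 0 0"
}}

```text
time_s: 39.97
eef_pos: [0.5018, 0.2361, -0.0132]
eef_rot: [0.0, 0.767, 0.642, -0.0]
wrist_force: [0.6, 0.7, 0.9]
opening: 0.108
grasp_force: 58.6
```

>>> {"name": "carry_out", "arguments": {
  "plan": "0 0 0.01 0 0 0;0 0 0.01 0 0 0;0 0 0.005 0 0 0;0 0 0 0 0 0;0 0 0 0 0 0;0 0 0 0 0 0;0 0 0 0 0 0;0 0 0 0 0 0"
}}

```text
time_s: 40.63
eef_pos: [0.5018, 0.2361, -0.0142]
eef_rot: [0.0, 0.767, 0.642, -0.0]
wrist_force: [0.9, 0.9, 2.4]
opening: 0.111
grasp_force: 58.7
```

It bears lightly at the expected height of 28 mm. I give it a hair more, then open just enough for the cut-out and rise.

>>> {"name": "carry_out", "arguments": {
  "plan": "0 0 0.01 0 0 0;0 0 0.01 0 0 0;0 0 0 0 0 0;0 0 0 0 0 0;0 0 0 0 0 0;0 0 0 0 0 0;0 0 0 0 0 0;0 0 0 0 0 0"
}}

```text
time_s: 41.3
eef_pos: [0.5018, 0.2361, -0.0145]
eef_rot: [0.0, 0.767, 0.642, -0.0]
wrist_force: [-1.6, 0.6, 6.7]
opening: 0.115
grasp_force: 59.2
```

>>> {"name": "carry_out", "arguments": {
  "plan": "0 0 0 0 0 0;0 0 0 0 0 0;0 0 0 0 0 0;0 0 0 0 0 0;0 0 0 0 0 0;0 0 0 0 0 0;0 0 0 0 0 0;0 0 0 0 0 0",
  "claw": 0.5
}}

```text
time_s: 41.97
eef_pos: [0.5015, 0.236, -0.0152]
eef_rot: [0.0, 0.767, 0.642, -0.001]
wrist_force: [0.2, 0.5, 0.3]
opening: 0.245
grasp_force: 0.0
```

>>> {"name": "carry_out", "arguments": {
  "plan": "0 0 -0.1 0 0 0;0 0 -0.2 0 0 0;0 0 -0.4 0 0 0;0 0 -0.8 0 0 0;0 0 -0.9 0 0 0;0 0 -0.9 0 0 0;0 0 -0.5 0 0 0;0 0 0 0 0 0"
}}

```text
time_s: 42.63
eef_pos: [0.5057, 0.2372, 0.1438]
eef_rot: [0.003, 0.767, 0.642, 0.004]
wrist_force: [0.3, -0.1, 0.9]
opening: 0.249
grasp_force: 0.0
```

>>> {"name": "carry_out", "arguments": {
  "plan": "-0.5 -0.5 0 0 0 0;-0.9 -0.3 0 0 0 0;-0.9 -0.3 0 0 0 0;-0.9 -0.3 0 0 0 0;-0.9 -0.3 0 0 0 0;-0.9 -0.3 0 0 0 0;-0.9 -0.3 0 0 0 0;-0.5 0 0 0 0 0"
}}

```text
time_s: 43.3
eef_pos: [0.3632, -0.0012, 0.1366]
eef_rot: [-0.0, 0.767, 0.642, -0.001]
wrist_force: [0.7, 0.1, -0.1]
opening: 0.253
grasp_force: 0.0
```

```bash
python3 -c "
from st import *
o,R,p=st();t0=np.load('pics/top.npz');t=ctrl.camera('top')['pixels'];s=ctrl.camera('side')['pixels'];np.savez('pics/end.npz',s=s,t=t)
b=np.load('pics/open.npz')['t'];y=np.array([.177,.984,0]);x=np.array([.984,-.177,0]);q=np.array([.5025,.2345,.028])
g=cv2.cvtColor(t,cv2.COLOR_RGB2GRAY).astype(np.float32)
print('rows: y along recess; cols: x -14..14 mm')
for k in range(-92,76,6):print('%4d'%k,' '.join('%3d'%cv2.getRectSubPix(g,(1,1),tuple(map(float,proj(t0,q+y*k/1e3+x*e/1e3))))[0,0] for e in range(-14,16,2)))
# other things unmoved?
for n,X in dict(beaker=(.665,-.237,.05),timer=(.466,.436,.019),stand=(.583,-.125,.016)).items():
  u,v=proj(t0,X).astype(int);print(n,np.abs(t[v-10:v+11,u-10:u+11].astype(int)-t0['pixels'][v-10:v+11,u-10:u+11]).mean().round(1))
u,v=393,160;print('bottle',np.abs(t[140:180,370:470].astype(int)-t0['pixels'][140:180,370:470]).mean().round(1))
"
```

```text
p [ 0.3632 -0.0012  0.1366] x [ 0.177  0.984 -0.002] z [-0.002 -0.001 -1.   ] F [ 0.7  0.1 -0.1] M [-0.03  0.02  0.03] q [-0.33 -0.27  2.16 -0.    1.25 -0.15] op 0.253
rows: y along recess; cols: x -14..14 mm
 -92  86  86  87  87  87  87  87  87  87  87  86  86  86  86  86
 -86  86  86  86  85  82  80  77  76  76  76  78  81  84  85  86
 -80  87  86  82  80  87 107 129 142 138 125 100  85  79  83  85
 -74  87  86  82  92 114 164 196 215 208 181 144 104  87  85  86
 -68  87  86  85  89 125 173 206 216 212 185 147 107  91  85  86
 -62  87  86  85  90 123 156 184 196 194 182 149 117  87  86  86
 -56  87  87  85  94 114 154 182 200 192 167 131  99  86  85  86
 -50  87  87  87  92 125 173 205 217 213 186 149 108  92  86  87
 -44  87  87  87  93 137 179 213 219 214 198 158 121  88  87  87
 -38  87  86  86  98 123 169 201 220 215 192 155 113  90  86  87
 -32  87  86  87  93 124 171 203 218 216 188 151 107  93  86  87
 -26  87  86  87  94 137 178 212 219 215 201 159 123  94  96  97
 -20  83  82  83  98 125 174 209 232 231 210 172 122  97  96  95
 -14  60  60  62  86 135 202 227 238 237 210 1
[... 271 characters left out ...]
 55  52
  16  56  56  63  92 145 198 229 239 235 216 177 116  73  58  59
  22  89  83  77  88 107 139 176 200 210 188 153 101  79  71  81
  28  99  98 103 115 131 143 153 157 158 153 137 115  89  83  85
  34  97  94 106 119 134 145 154 160 160 153 138 113  91  80  85
  40  97 100 109 122 134 145 154 159 160 150 135 113  94  82  87
  46  98  98 103 116 132 145 155 159 160 155 136 114  90  83  84
  52  97  92 103 117 133 145 154 161 161 154 138 112  90  79  84
  58  96  96 103 118 134 150 163 169 167 154 136 110  89  78  84
  64  97  87  77  72 106 143 180 188 180 151 112  79  64  70  81
  70  97  89  77  67  71  86 102 112 107  93  74  67  67  75  85
beaker 1.5
timer 1.1
stand 11.7
bottle 1.6
```

The electrode lies centred and straight in its recess, tip at about -82 mm and stub at about +68 mm. The other things have not moved, so I hand in.

```bash
python3 -c "
from bench import ctrl
print(ctrl.hand_in())"
```

```text
the job is handed in; nothing more can be done
None
```

Job handed in after about 43 s of robot time: the lid stands open and the electrode lies in its recess with its head in the wide end, though I opened a tenth picture to see it laid on the bench and judged the final placing and the unmoved beaker and timer from pixel values only.

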